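# Grease the swivel hub of a postcard stand

### The arm

A 6-joint arm with a two-finger parallel gripper is mounted at the origin on the work surface. World frame = base frame: x ahead of the robot, y to its left, z up, the work surface at z = 0. Lengths are in m, angles in rad, forces in N, time in s.
With the tool pointing down it reaches from about 0.35 to 0.925 m from the base axis. Payload 6.4 kg.
Tool frame: the origin (TCP) lies midway between the tips of the shut fingers; the grasp point (between the pads) lies 19 mm behind it; y points along the fingers, x is the direction in which the jaws open and shut, and the axes are right-handed (so a half turn about y gives the same grasp; the last joint's range is limited). The gripper opens to 94 mm and grips with 3 to 60 N. Pads are 16 mm wide; open, the fingers measure 119 mm over their backs; the gripper's body (75 mm by 177 mm) begins 78 mm behind the grasp point.
Start: joints at [-1.322, 0.245, 1.558, -0, 1.339, -0.174], TCP at [0.267, -0.593, 0.205] pointing down, gripper open.
Joint ranges: [-3.13, 3.13], [-1.02, 2.26], [0.13, 2.54], [-0.95, 4.09], [0.21, 2.88], [-2.74, 2.74]. Speed limits (rad/s): [2.57, 2.57, 3.14, 3.14, 3.14, 3.14].

### API

Orientations are given as a 3x3 rotation matrix whose columns are the frame's x, y, z axes.
In Python, from station import robot gives the robot as it stands. The module is installed in compiled form; this text tells all that it offers.
- The arm moves only by the tool servo_tool, never from a script. Its argument "targets" is text: rows parted by semicolons, each of 5 numbers parted by spaces: the finger opening in mm, from 0 to 94, then the shift along the tool's x, y, z in mm, then the turn about the tool's y in rad. A call has 1 to 5 rows; each row shifts and turns the commanded pose from where the row before left it, along the tool's axes as they then stand; what a row does not reach is not made up. A row lasts 1/10 s, in which the tool goes at most 50 mm and 8.59 degrees, less where a joint would pass 70% of its speed; a pose out of reach is approached as far as the arm can. A call with a gripper value outside its range is refused whole. The fingers move at their own pace and stop on an object; "newtons" is the grip in N (left out, the last holds). Time passes only in rows, so rows that do not move let the fingers close. It gives the time, the measured TCP pose, the force and the opening at its end, in the units of the state.
- robot.sense(): the state, without advancing time (a new reading comes with each control period).
- robot.grab_frame(name): name is "scene" or "top" or "wrist"; returns a dict with "img" (420x560x3 uint8, red, green, blue), "fx", "fy", "cx", "cy" (pixels), "dist" ([k1, k2, p1, p2, k3] as OpenCV has them; the pictures are not rectified), "T" (4x4, takes a point from camera to world coordinates). Camera axes: x right, y up, looking along -z (the intrinsics and any distortion apply to the point x, -y, -z); pixel columns grow to the right and rows downward; lengths in m; the calibration is good to about 2 mm. A picture is of the moment at which its call begins. There is no depth.
- robot.sign_off(): hands the job in, once; it reports no verdict.
The state is a dict: "time": time; "joint_positions": joint angles; "joint_vel": joint speeds; "effort": joint torques, N m; "tcp_pos": TCP position; "eef_rot": TCP orientation; "force": force on the tool from outside, world axes, zero at the start; "torque": the same for the moment, N m; "opening": opening from 0.0 (shut) to 1.0 (fully open).
Only numpy, scipy, OpenCV 4.12 (cv2) and the standard library are available. Lean on these libraries where they do the work, as an engineer would, in place of code of your own. Each camera call takes 0.05 s, during which the arm holds its last target.

### The job

With the coupler still parked on the charging pump, pull the pump's sprung gauge rod up until its disc is level with the pointer on the post, hold it there for one second, then let the rod go back down. Then take the coupler off the pump, press it squarely onto the tilted grease nipple of the hub until the nipple snaps and is fully down, and finish while still gripping the coupler and holding it pressed there against the spring. Leave everything else on the counter where it is.

Things in the scene. Friction and masses are not known exactly. Their poses are not given: they have to be found in the camera images.
- pump: Grease charging pump, a fixed grey box with a steel deck, 110 (x) x 230 (y) x 50 high, edges along its x and y, z up. Origin at the centre of its underside; deck 50 above that. The coupler's dock is on the deck at y -70, the gauge rod at y +70, the thin upright gauge post (12 x 6, top 105 above the deck) at y +15, all at x 0.
- rod (a joint): Gauge rod, m drawn straight up from its rest at 0 to its end at 0.068. A spring pulls it down with about 5 N at rest and 11 N at 0.06 (weight included); let go, it sinks back by itself in under a second.
- gauge_disc (a point): Middle of the round steel disc (40 dia, 4 thick) on the gauge rod; at rest it is 42 above the deck. On the disc stands the rod's black square knob, 28 x 28, sides along the pump's x and y, from 2 to 32 above this point: grip it there.
- gauge_mark (a point): Tip of the dark pointer bar (6 wide, 3 thick) that sticks out of the gauge post towards the rod and ends 26 from the rod's axis, 6 short of the disc's rim. It is clamped on the post 28 to 50 mm above the resting disc, differently each time; the point is at mid-thickness.
- dock (a point): Centre of the coupler's dock, at deck height: a ring 48 outside dia, 16 high, with a thin stub 11 high at the centre, where the coupler stands upright. Lift it straight up.
- coupler: Loose metal grease coupler, 90 long, 0.15 to 0.3 kg. Origin at the centre of its mouth (open end), its z runs from the mouth up the tool. Mouth tube 30 outside dia, 18 inside, its inner floor 14 deep; flange 44 dia from z 19 to 24; square grip 26 x 26 from z 24 to 82 with sides along its x and y; small round cap 18 dia to z 90. Parked it stands mouth down with its x and y along the pump's.
- coupler_seat (a point): Centre of the inner floor of the coupler's mouth, 14 from the mouth's rim; the tip of the nipple bears on it.
- hub: Swivel hub of a revolving postcard stand, bolted down: round base plate 140 dia x 12, a grey tapering body to 70 high with a steel stub 26 dia to 94 high on top. Origin at the centre of its underside, z up; the nipple leans to its -x side, in its xz plane.
- nipple_tip (a point): Centre of the tip of the brass nipple, which sits on a boss of the hub. The point's z is the nipple's axis, pointing out and up, 0.45 rad from vertical, in the xz plane of the hub, leaning to the hub's -x. Head 14 dia with a bevelled tip (8 dia), 15 long, on a 11 dia stem; tip 36 above the boss (38 dia), brass collar 25 dia and 6 high round its foot. The tip lies 51 to the hub's -x and 112 above the counter when out. It moves with the nipple.
- nipple (a joint): How far the nipple is pushed in along its axis, m: 0 out, 0.010 at its hard stop. The force needed is about 7.5 N at the start, 10 N at 0.002, then it snaps over: it falls to 5 or 6 N at 0.008, and is about 8 N just before the stop. It springs out again when let go.
- lighthouse: Bystander, leave alone: small white ceramic lighthouse, 48 dia x 74 high. Origin at its underside.
- mug: Bystander, leave alone: blue mug, 80 dia x 90 high. Origin at its underside.
- snowglobe: Bystander, leave alone: snow globe on a round wooden foot, 72 dia x 86 high. Origin at its underside.
- cards: Bystander, leave alone: stack of postcards, 105 x 148 x 30. Origin at its underside.
- driver: Bystander, leave alone: screwdriver lying flat. Origin at its underside.
- spanner: Bystander, leave alone: open-ended spanner lying flat. Origin at its underside.
- castor: Bystander, leave alone: castor wheel lying flat, 50 dia x 24 high. Origin at its underside.
There are look-alikes about, which are no part of the job. What is shaped like the hub but pink or purple is not meant.

How it is judged:
On the way, in this order (a step that is already met when the one before it is completed fails the run):
1. the gauge disc is held level with the pointer (within 5 mm) for 0.8 s while the coupler is parked on its dock (z of gauge_disc in the frame of gauge_mark between -0.005 and 0.005 m and horizontal distance between coupler and dock below 0.006 m and z of coupler in the frame of dock below 0.006 m), for 0.8 s.
2. the rod is back down (within 5 mm) with the coupler still parked (value of joint rod below 0.005 m and horizontal distance between coupler and dock below 0.006 m and z of coupler in the frame of dock below 0.006 m), for 0.1 s.
3. the coupler is in the grip, clear of its dock (z of coupler in the frame of dock above 0.03 m and contact force between the fingers and coupler above 1 N), for 0.2 s.
4. the nipple has snapped in under the coupler, by 7.5 mm or more (value of joint nipple above 0.0075 m and distance between coupler_seat and nipple_tip below 0.006 m), for 0.2 s.
At the end, for the whole second after the job is handed in: Coupler at rest in the fingers' grip, pressing on the hub with over 2 N, nipple in by at least 7.5 of 10 mm, coupler's inner floor within 6 mm of the nipple tip, axes within 0.12 rad; gauge rod down within 5 mm; all through the last second (all of step 4 and angle between the z axis of coupler and the z axis of nipple_tip, either way round below 0.12 rad and contact force between coupler and hub above 2 N and contact force between the fingers and coupler above 2 N and linear speed of coupler below 0.02 m/s and value of joint rod below 0.005 m); the arm keeps its last pose, push and grip.
It fails at once if a bystander is moved more than 25 mm (distance of any of lighthouse, mug, snowglobe, cards, driver, spanner, castor from where it was at the start of the episode above 0.025 m).
It also fails if it takes over 58 s, if anything falls off the work surface, if the arm or the gripper's body presses on something with over 40 N, if the wrist force passes 120 N, or if a joint passes its speed limit or range.

## Working session

There is one attempt and no reset: what is moved stays moved. The work goes in short steps, Python scripts to look and compute and a tool call to move; the robot and the scene stay as the last step left them, time stands still between calls to the robot, and variables do not carry over. Pictures are saved under pics/ and viewed, and the job is handed in when it is done.

Besides the shell and the picture viewer there is one more tool, called after "Call:" as a command line: name --argument value ..., lists and objects as JSON in quotes. servo_tool: Moves the arm, as the interface text tells. Its arguments: {"type":"object","properties":{"targets":{"type":"string"},"newtons":{"type":"number"}},"required":["targets"]}

```bash
mkdir -p pics; cat > h.py <<'E'
import numpy as np, cv2, pickle
from station import robot
def grab(n,fn=None):
    f=robot.grab_frame(n)
    if fn:
        cv2.imwrite('pics/'+fn+'.png',cv2.cvtColor(f['img'],cv2.COLOR_RGB2BGR)); pickle.dump(f,open('pics/'+fn+'.pkl','wb'))
    return f
def load(fn): return pickle.load(open('pics/'+fn+'.pkl','rb'))
def K(f): return np.array([[f['fx'],0,f['cx']],[0,f['fy'],f['cy']],[0,0,1.]])
def ray(f,u,v):
    p=cv2.undistortPoints(np.array([[[u,v]]],float),K(f),np.array(f['dist'],float))[0,0]
    T=np.array(f['T']); d=T[:3,:3]@np.array([p[0],-p[1],-1]); return T[:3,3],d/np.linalg.norm(d)
def atz(f,u,v,z):
    o,d=ray(f,u,v); return o+d*(z-o[2])/d[2]
def tri(*obs):
    A=np.zeros((3,3));b=np.zeros(3)
    for f,u,v in obs:
        o,d=ray(f,u,v);P=np.eye(3)-np.outer(d,d);A+=P;b+=P@o
    x=np.linalg.solve(A,b)
    return x,[np.linalg.norm((np.eye(3)-np.outer(d,d))@(x-o)) for o,d in [ray(*q) for q in obs]]
def proj(f,X):
    T=np.array(f['T']); X=np.atleast_2d(X); c=(X-T[:3,3])@T[:3,:3]; c=c*[1,-1,-1]
    return cv2.projectPoints(c.reshape(-1,1,3),np.zeros(3),np.zeros(3),K(f),np.array(f['dist'],float))[0][:,0]
def crop(fn,u0,v0,u1,v1,s,out):
    i=cv2.imread('pics/'+fn+'.png')[v0:v1,u0:u1]; cv2.imwrite('pics/'+out+'.png',cv2.resize(i,None,fx=s,fy=s,interpolation=cv2.INTER_CUBIC))
E
python3 - <<'E'
from h import *
for n in ['scene','top','wrist']:
    f=grab(n,n+'0'); print(n,f['fx'],f['dist'],np.round(f['T'],3).tolist())
s=robot.sense(); print(s['time'],s['tcp_pos'],np.round(s['eef_rot'],3),s['force'],s['opening'])
E
```

```text
scene 390.5592634564838 [-0.10395227  0.          0.          0.          0.        ] [[0.827, -0.308, 0.47, 1.046], [0.562, 0.445, -0.697, -0.677], [0.005, 0.841, 0.541, 0.683], [0.0, 0.0, 0.0, 1.0]]
top 435.28629357716727 [-0.0524395  0.         0.         0.         0.       ] [[0.0, 0.993, -0.118, 0.452], [-1.0, 0.001, 0.011, 0.049], [0.011, 0.118, 0.993, 1.083], [0.0, 0.0, 0.0, 1.0]]
wrist 328.8570321189895 [-0.04947783  0.          0.          0.          0.        ] [[0.411, 0.885, 0.22, 0.33], [-0.912, 0.4, 0.097, -0.564], [-0.002, -0.24, 0.971, 0.383], [0.0, 0.0, 0.0, 1.0]]
0.15 [ 0.26657852 -0.59232071  0.20460532] [[ 0.41  -0.     0.912]
 [-0.912  0.001  0.41 ]
 [-0.001 -1.     0.   ]] [ 0.35685795 -0.23278072 -0.42845108] 1.0008812956764115
```

View pics/scene0.png

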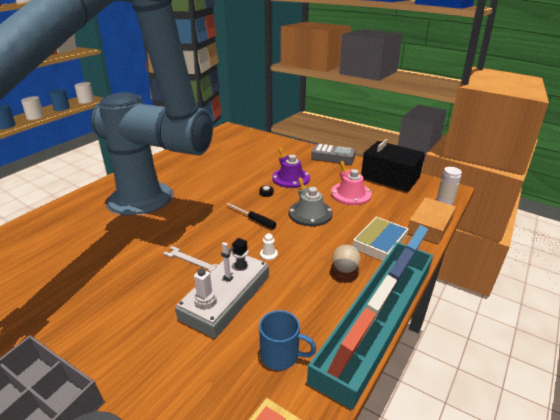

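View pics/top0.png

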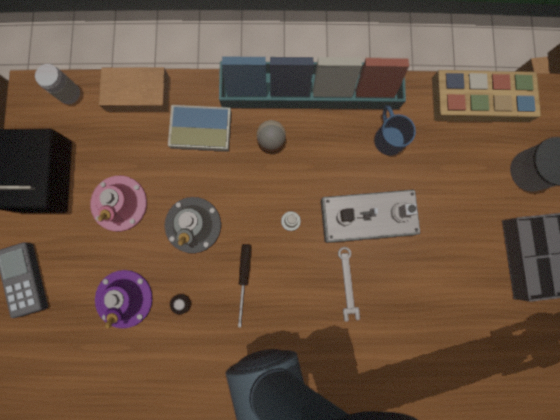

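View pics/wrist0.png

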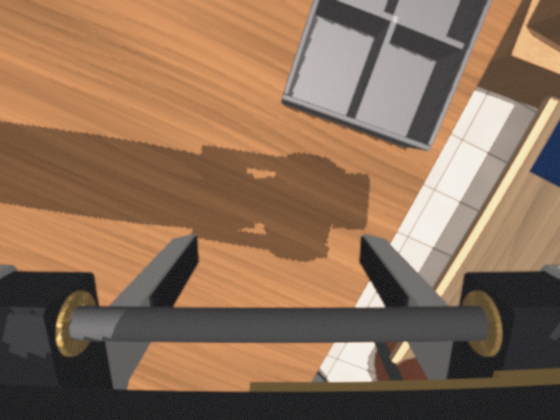

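```bash
python3 - <<'E'
from h import *
crop('top0',310,180,430,250,6,'c1'); crop('top0',150,180,240,270,6,'c2')
crop('scene0',165,225,285,345,6,'c3'); crop('scene0',270,170,350,235,8,'c4')
E
```

```text
(no output)
```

View pics/c1.png

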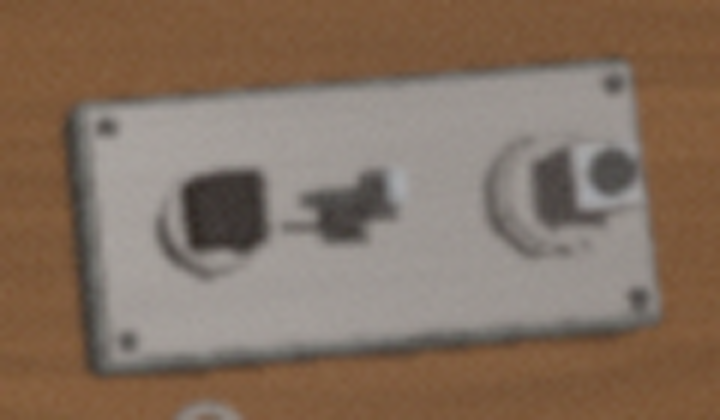

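View pics/c2.png

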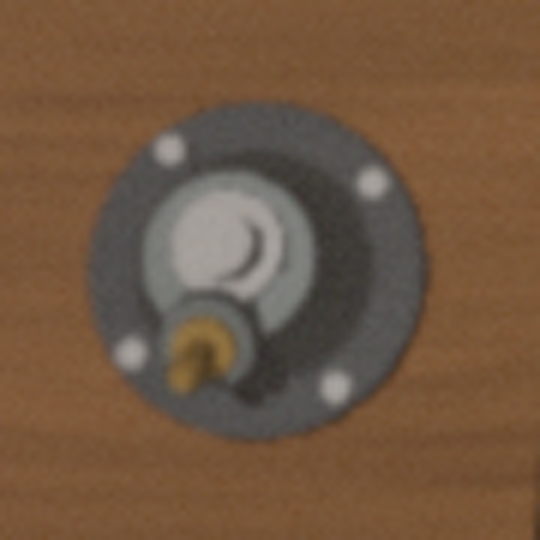

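View pics/c3.png

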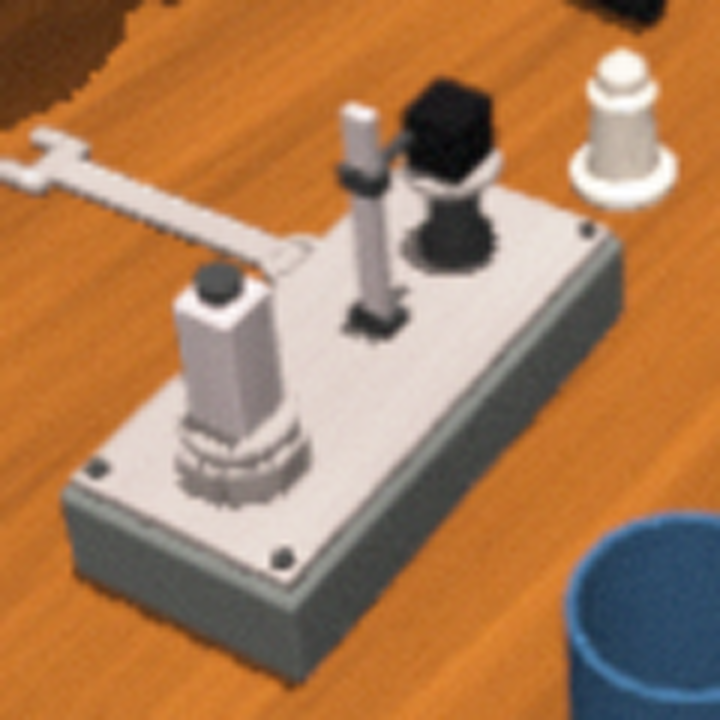

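View pics/c4.png

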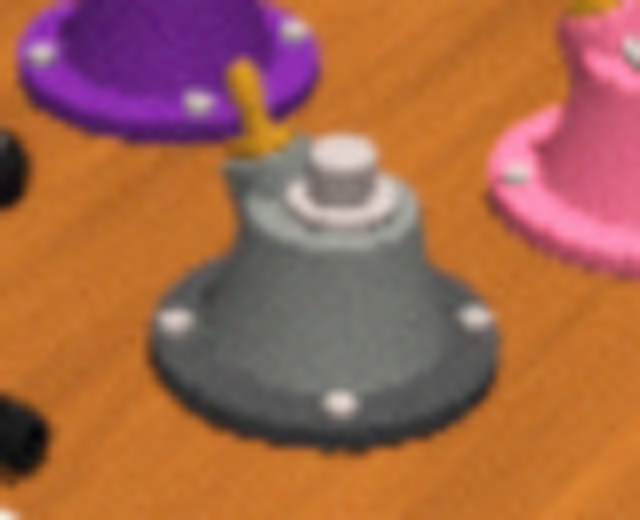

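```bash
cat > fit.py <<'E'
from h import *
from scipy.optimize import least_squares
t=load('top0'); s=load('scene0')
def c1(u,v): return (u/6+310,v/6+180)
def c3(u,v): return (u/6+165,v/6+225)
def c2(u,v): return (u/6+150,v/6+180)
def c4(u,v): return (u/8+270,v/8+170)
# image top: x up, y left
obs=[(t,c1(107,127),'s',1,1),(t,c1(613,83),'s',1,-1),(t,c1(638,300),'s',-1,-1),(t,c1(127,342),'s',-1,1),
(s,c3(97,468),'s',-1,-1),(s,c3(283,558),'s',1,-1),(s,c3(588,230),'s',1,1),
(t,c1(82,105),'c',1,1),(t,c1(630,62),'c',1,-1),(t,c1(658,318),'c',-1,-1),(t,c1(103,366),'c',-1,1),
(s,c3(65,492),'c',-1,-1),(s,c3(295,582),'c',1,-1),(s,c3(618,243),'c',1,1)]
def Pp(p,l):
    c,si=np.cos(p[2]),np.sin(p[2]); return np.array([p[0]+c*l[0]-si*l[1],p[1]+si*l[0]+c*l[1],l[2]])
def res(p):
    r=[]
    for f,uv,k,sx,sy in obs:
        l=(sx*p[3],sy*p[4],.051) if k=='s' else (sx*.055,sy*.115,.05)
        r+=list(proj(f,Pp(p,l))[0]-uv)
    return r
r=least_squares(res,[.5,-.15,0,.045,.105],loss='soft_l1')
if __name__=='__main__':
    print(r.x); print(np.round(np.array(res(r.x)).reshape(-1,2),1).tolist())
    print('dock',Pp(r.x,(0,-.07,.05)),'rod',Pp(r.x,(0,.07,.092)))
    for n,l in [('knobtop',(0,.07,.124)),('captop',(0,-.07,.14)),('posttop',(0,.015,.155))]: print(n,proj(t,Pp(r.x,l)),proj(s,Pp(r.x,l)))
    print('tip',tri((t,*c2(183,383)),(s,*c4(240,65))))
    b=[atz(t,*c2(*q),.015) for q in [(170,150),(373,183),(335,387),(131,354)]]; print('hub',np.mean(b,0),[np.linalg.norm(q-np.mean(b,0)) for q in b])
    b=[atz(s,*c4(*q),.015) for q in [(176,321),(475,317),(340,402)]]; print(np.round(b,3))
    print('stub',atz(t,*c2(212,243),.094),atz(s,*c4(342,150),.094))
    print('scene cal',atz(s,*c3(97,468),.051),atz(t,*c1(638,300),.051))
E
python3 fit.py
```

```text
[ 0.55723933 -0.19126549  0.09425328  0.04368604  0.10259899]
[[-0.7, -0.6], [-1.0, -1.0], [-0.5, -1.3], [-0.1, -0.1], [-1.0, -0.0], [-0.4, 0.0], [-1.2, -0.1], [-2.2, -1.0], [0.4, -2.5], [1.7, -0.0], [-0.8, 1.1], [-3.3, -2.0], [-1.6, 2.3], [0.3, -3.3]]
dock [ 0.5638273  -0.26095479  0.05      ] rod [ 0.55065137 -0.12157619  0.092     ]
knobtop [[347.97796568 214.25483933]] [[238.22962972 241.49978061]]
captop [[412.05115537 207.61424781]] [[200.34818829 270.62968988]]
posttop [[375.68012518 210.42518415]] [[223.60134015 243.39733795]]
tip (array([0.48741646, 0.25272572, 0.11104131]), [np.float64(0.002691867473913318), np.float64(0.0026918674739132903)])
hub [0.53558999 0.24385142 0.015     ] [np.float64(0.0600098690525103), np.float64(0.060307746532041365), np.float64(0.0598042211525171), np.float64(0.060277384478531544)]
[[0.49  0.212 0.015]
 [0.586 0.282 0.015]
 [0.572 0.199 0.015]]
stub [0.53892901 0.24491222 0.094     ] [0.54160796 0.24581603 0.094     ]
scene cal [ 0.52537943 -0.2962318   0.051     ] [ 0.52037593 -0.2986164   0.051     ]
```

```bash
cat > plan.py <<'E'
import numpy as np,sys
from station import robot
def plan(pos,th,g,step=45,dth=.14,minrows=1,raw=None):
    s=robot.sense(); R=s['eef_rot']; p=np.array(s['tcp_pos']) if raw is None else np.array(raw[0]); t=np.arctan2(R[1,0],R[0,0]) if raw is None else raw[1]
    d=(th-t+np.pi)%(2*np.pi)-np.pi
    n=max(minrows,int(np.ceil(max(np.linalg.norm(pos-p)*1000/step,abs(d)/dth))))
    rows=[]
    P=p.copy();T=t
    for i in range(n):
        goal=p+(np.array(pos)-p)*(i+1)/n; gT=t+d*(i+1)/n
        e=(goal-P)*1000
        x=np.array([np.cos(T),np.sin(T),0]);y=np.array([0,0,-1]);z=np.array([-np.sin(T),np.cos(T),0])
        q=np.round([e@x,e@y,e@z],1); turn=np.round(-(gT-T),3)
        P=P+(q[0]*x+q[1]*y+q[2]*z)/1000; T=T-turn
        rows.append(f"{g:g} {q[0]:g} {q[1]:g} {q[2]:g} {turn:g}")
    for i in range(0,n,5): print('; '.join(rows[i:i+5]))
    print('end',P,T)
E
python3 - <<'E'
from plan import *
plan([.5507,-.1216,.235],.094,94)
E
```

```text
94 -24.1 -2.3 34.8 -0.096; 94 -20.6 -2.4 36.9 -0.095; 94 -17 -2.3 38.7 -0.096; 94 -13.2 -2.4 40.2 -0.095; 94 -9.4 -2.3 41.3 -0.096
94 -5.3 -2.3 41.9 -0.095; 94 -1.4 -2.4 42.3 -0.096; 94 2.7 -2.3 42.2 -0.095; 94 6.7 -2.3 41.7 -0.096; 94 10.7 -2.4 41 -0.095
94 14.5 -2.3 39.7 -0.096; 94 18.2 -2.4 38.1 -0.095; 94 21.8 -2.3 36.3 -0.096
end [ 0.5506663  -0.12159077  0.23500532] 0.0939618099382985
```

Call:
servo_tool --targets "94 -24 -3 35 -0.096; 94 -20.5 -3 37 -0.095; 94 -17 -3 38.5 -0.096; 94 -13 -3 40 -0.095; 94 -9.5 -3 41.5 -0.096"

```text
time: 0.65
tcp_pos: [0.3767, -0.4102, 0.2203]
eef_rot: [[0.786, -0.0, 0.618], [-0.618, 0.0, 0.786], [-0.0, -1.0, 0.0]]
force: [0.8, -0.2, 0.1]
opening: 0.997
```

Call:
servo_tool --targets "94 -5.5 -3 42 -0.095; 94 -1.5 -3 42 -0.096; 94 2.5 -3 42 -0.095; 94 6.5 -3 41.5 -0.096; 94 10.5 -3 41 -0.095"

```text
time: 1.15
tcp_pos: [0.4849, -0.2293, 0.2354]
eef_rot: [[0.982, -0.0, 0.188], [-0.188, 0.0, 0.982], [-0.0, -1.0, 0.0]]
force: [1.1, -1.2, 0.4]
opening: 0.997
```

```bash
python3 - <<'E'
from h import *
f=grab('wrist','w1'); s=robot.sense(); print(s['time'],s['tcp_pos'],np.round(s['eef_rot'],3).tolist(),s['force'])
E
```

```text
1.2 [ 0.48731773 -0.22477201  0.23596001] [[0.984, 0.002, 0.181], [-0.181, 0.003, 0.984], [0.002, -1.0, 0.003]] [0.62594556 3.71109065 0.13831234]
```

View pics/w1.png

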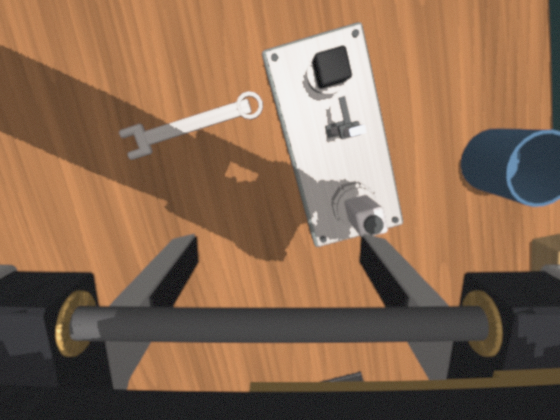

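```bash
python3 - <<'E'
from h import *
crop('w1',255,15,415,255,3,'c5')
E
```

```text
(no output)
```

View pics/c5.png

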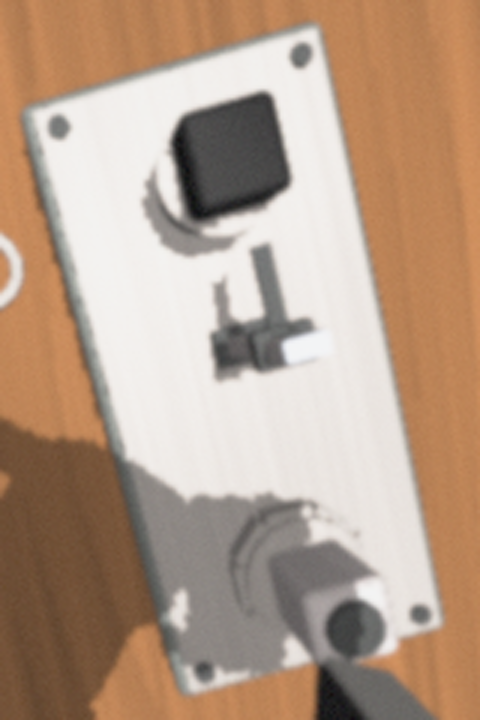

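```bash
cat > fit2.py <<'E'
from fit import *
w=load('w1')
def c5(u,v): return (u/3+255,v/3+15)
ws=[(w,c5(59,127),'s',-1,1),(w,c5(301,55),'s',1,1),(w,c5(420,615),'s',1,-1),(w,c5(205,671),'s',-1,-1)]
import fit
obs0=fit.obs
def go(o):
    fit.obs=o; q=least_squares(res,[.5,-.15,0,.045,.105]); return q
if __name__=='__main__':
    a=go(ws); print('wrist',a.x,np.round(a.fun,1))
    c=go([o for o in obs0 if o[2]=='s']+ws); print('all screws',c.x,np.round(c.fun,1))
    for nm,p in [('w',a.x),('all',c.x)]:
        print(nm,'rod',Pp(p,(0,.07,0)),'dock',Pp(p,(0,-.07,0)))
        pr=proj(w,[Pp(p,(0,.07,.124)),Pp(p,(0,-.07,.14)),Pp(p,(0,.015,.155))]); print((pr-[255,15])*3)
        o,d=ray(w,*c5(262,246)); cs,sn=np.cos(p[2]),np.sin(p[2]); R=np.array([[cs,sn],[-sn,cs]])
        lo=R@(o[:2]-p[:2]); ld=R@d[:2]; k=(.044-lo[1])/ld[1]; print('pointer local x',lo[0]+k*ld[0],'z',o[2]+k*d[2])
        k=-lo[0]/ld[0]; print(' x=0: y',lo[1]+k*ld[1],'z',o[2]+k*d[2])
E
python3 fit2.py
```

```text
wrist [ 0.55911047 -0.19121226  0.08839493  0.04281832  0.10283146] [ 0.1 -0.1 -0.   0.1 -0.  -0.3 -0.   0.3]
all screws [ 0.55860628 -0.19126504  0.0875934   0.04300725  0.10279174] [-0.6 -1.2 -0.8 -1.  -0.6 -1.8 -0.3 -1.2 -0.6  0.2 -0.6  0.2 -0.8  0.1
 -0.5  0.1 -0.2  0.3 -0.4 -0.2 -0.7  0.5]
w rod [ 0.55293088 -0.12148556  0.        ] dock [ 0.56529006 -0.26093896  0.        ]
[[237.79521691 150.1344377 ]
 [359.99803176 633.52184599]
 [308.61396885 346.93292485]]
pointer local x 0.005000147413370758 z 0.10139123400134764
 x=0: y 0.043296353068496725 z 0.1262481075813735
all rod [ 0.55248258 -0.12153341  0.        ] dock [ 0.56472998 -0.26099667  0.        ]
[[236.22425323 150.62213952]
 [358.12678511 634.0541444 ]
 [306.75495174 347.48954049]]
pointer local x 0.005383701042451068 z 0.10182901560034113
 x=0: y 0.04323797624721535 z 0.12859564952820307
```

```bash
python3 - <<'E'
from fit import *
p=[.5588,-.1912,.088]
crop('scene0',210,230,260,270,14,'c6')
for z in [.12,.125,.13,.135,.14]:
    print(z,((proj(s,[Pp(p,(0,.044,z)),Pp(p,(0,.018,z))])-[210,230])*14).round().tolist(), ((proj(load('w1'),[Pp(p,(0,.044,z)),Pp(p,(0,.018,z))])-[255,15])*3).round().tolist())
print((proj(s,[Pp(p,(0,.015,.155)),Pp(p,(0,.015,.05)),Pp(p,(0,.07,.124)),Pp(p,(.014,.056,.124)),Pp(p,(.014,.084,.124)),Pp(p,(-.014,.056,.124))])-[210,230])*14)
E
```

```text
0.12 [[318.0, 266.0], [226.0, 352.0]] [[256.0, 246.0], [277.0, 335.0]]
0.125 [[316.0, 243.0], [223.0, 328.0]] [[260.0, 244.0], [281.0, 335.0]]
0.13 [[314.0, 219.0], [221.0, 304.0]] [[263.0, 242.0], [284.0, 335.0]]
0.135 [[312.0, 194.0], [219.0, 280.0]] [[266.0, 241.0], [288.0, 335.0]]
0.14 [[310.0, 170.0], [217.0, 255.0]] [[270.0, 239.0], [292.0, 335.0]]
[[198.60364701 190.9584177 ]
 [245.74363067 683.62054267]
 [404.76222532 164.76671851]
 [426.99787601 234.41738106]
 [519.65700504 146.17101364]
 [288.89663074 183.48794912]]
```

View pics/c6.png

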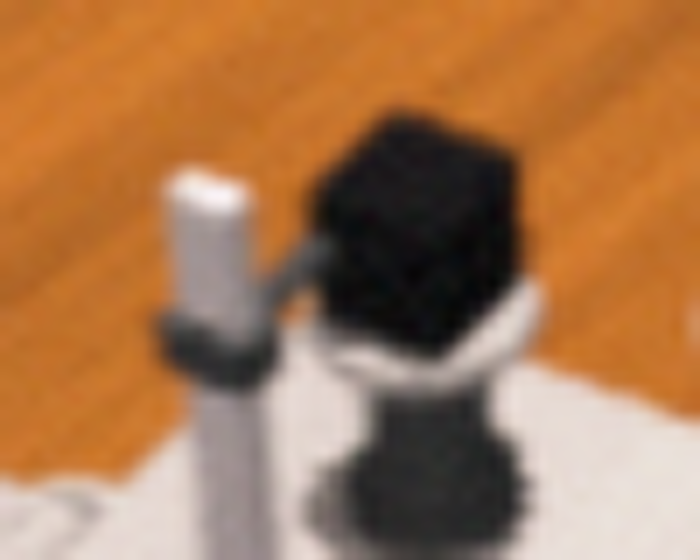

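```bash
python3 - <<'E'
from plan import *
plan([.5525,-.1215,.17],.088,94)
plan([.5525,-.1215,.099],.088,94,raw=([.5525,-.1215,.17],.088))
E
```

```text
94 11.4 16.5 28.3 -0.067; 94 13.2 16.5 27.6 -0.068; 94 15.1 16.5 26.5 -0.067; 94 16.8 16.5 25.5 -0.068
end [ 0.5525102  -0.12148464  0.16996001] 0.08835170302276438
94 0 35.5 0 -0; 94 0 35.5 0 -0
end [ 0.5525 -0.1215  0.099 ] 0.088
```

Call:
servo_tool --targets "94 11.5 16.5 28.5 -0.067; 94 13 16.5 27.5 -0.068; 94 15 16.5 26.5 -0.067; 94 17 16.5 25.5 -0.068; 94 0 0 0 0"

```text
time: 1.7
tcp_pos: [0.5501, -0.1253, 0.1664]
eef_rot: [[0.997, -0.005, -0.081], [0.081, 0.003, 0.997], [-0.005, -1.0, 0.003]]
force: [-0.1, -0.3, -0.3]
opening: 1.0
```

```bash
python3 - <<'E'
from h import *
f=grab('wrist','w2'); s=robot.sense(); print(s['time'],s['tcp_pos'],np.arctan2(s['eef_rot'][1,0],s['eef_rot'][0,0]),s['force'])
from plan import *
plan([.5525,-.1215,.13],.088,94)
p=[.5588,-.1912,.088]
from fit import Pp
print(proj(f,[Pp(p,(a,b,.124)) for a,b in [(.014,.056),(.014,.084),(-.014,.084),(-.014,.056)]]))
for z in [.12,.125,.13,.135]: print(z,proj(f,[Pp(p,(0,.044,z)),Pp(p,(0,.018,z))]))
E
```

```text
1.75 [ 0.55017833 -0.12699364  0.16780921] 0.07877210646238603 [ 0.03583233 -0.26191845  0.59119652]
94 2.7 37.8 5.3 -0.009
end [ 0.5524529  -0.12149761  0.13000921] 0.08777210646238602
[[302.20853634 240.75990786]
 [302.66522763 202.40168951]
 [262.14720221 202.6042068 ]
 [262.86309014 240.93667538]]
0.12 [[282.54186215 254.50487571]
 [282.64650813 286.78108418]]
0.125 [[282.59378425 257.13454396]
 [282.69872787 289.97420006]]
0.13 [[282.64784997 259.87381658]
 [282.75301776 293.29562148]]
0.135 [[282.70419359 262.72963039]
 [282.80950139 296.75312681]]
```

View pics/w2.png

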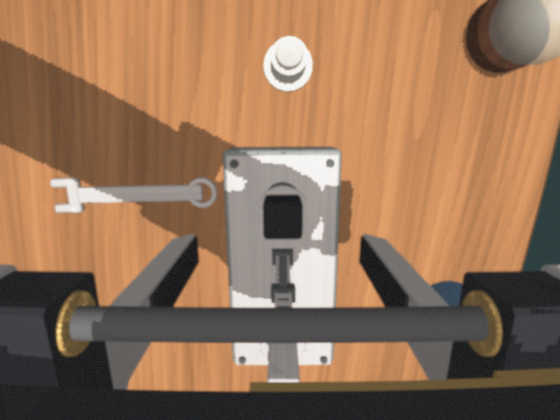

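```bash
python3 - <<'E'
from h import *
crop('w2',235,175,335,315,5,'c7')
E
```

```text
(no output)
```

View pics/c7.png

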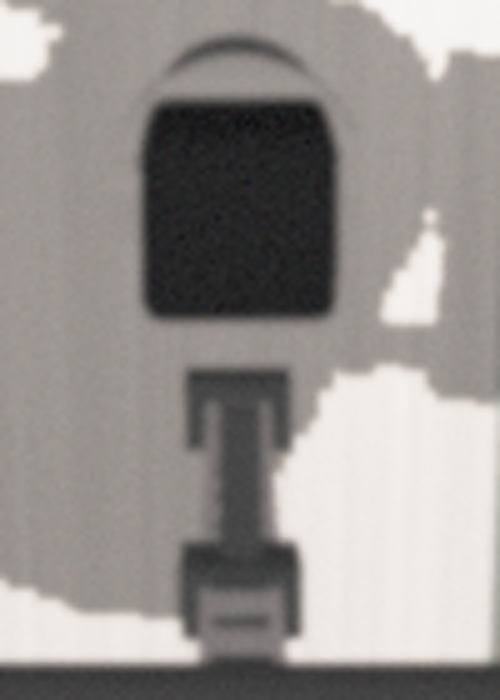

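Call:
servo_tool --targets "94 2.5 18 5 -0.009; 94 0 20 0 0; 94 0 20 0 0; 94 0 11 0 0; 94 0 0 0 0"

```text
time: 2.25
tcp_pos: [0.5518, -0.1237, 0.0994]
eef_rot: [[0.996, -0.002, -0.084], [0.084, 0.001, 0.996], [-0.002, -1.0, 0.001]]
force: [-0.2, 0.5, 0.1]
opening: 1.002
```

Call:
servo_tool --targets "20 0 0 0 0; 20 0 0 0 0; 20 0 0 0 0; 20 0 0 0 0; 20 0 0 0 0" --newtons 25

```text
time: 2.75
tcp_pos: [0.5531, -0.1232, 0.1008]
eef_rot: [[0.996, 0.001, -0.086], [0.086, -0.0, 0.996], [0.001, -1.0, -0.0]]
force: [-0.5, -0.7, -0.3]
opening: 0.613
```

Call:
servo_tool --targets "20 0 0 0 0; 20 0 0 0 0; 20 0 0 0 0; 20 0 0 0 0; 20 0 0 0 0"

```text
time: 3.25
tcp_pos: [0.5524, -0.1232, 0.1004]
eef_rot: [[0.996, -0.001, -0.086], [0.086, 0.0, 0.996], [-0.001, -1.0, 0.0]]
force: [-2.3, -0.0, 2.0]
opening: 0.299
```

Call:
servo_tool --targets "20 0 0 0 0; 20 0 -8 0 0; 20 0 -10 0 0; 20 0 -10 0 0; 20 0 -5.5 0 0"

```text
time: 3.75
tcp_pos: [0.5524, -0.1231, 0.1343]
eef_rot: [[0.996, -0.001, -0.086], [0.086, 0.0, 0.996], [-0.001, -1.0, 0.0]]
force: [-0.0, -2.5, -9.4]
opening: 0.298
```

```bash
python3 - <<'E'
from h import *
f=grab('scene','s1'); s=robot.sense(); print(s['time'],s['tcp_pos'],s['force'],s['opening'])
crop('s1',200,215,265,265,12,'c8')
E
```

```text
3.8 [ 0.55246553 -0.12311241  0.13491475] [-1.63668831 -1.52622339 -6.37324735] 0.29339359766546325
```

View pics/c8.png

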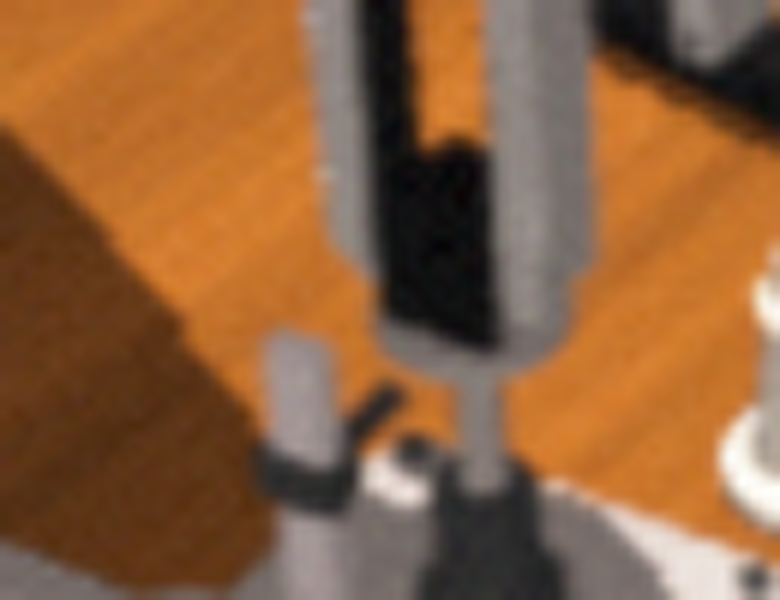

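```bash
python3 - <<'E'
from h import *
from fit import Pp
f=load('s1'); p=[.5588,-.1912,.088]
i=cv2.imread('pics/s1.png')[215:265,200:265]; i=cv2.resize(i,None,fx=12,fy=12,interpolation=cv2.INTER_CUBIC)
def q(X): return ((proj(f,X)-[200,215]+.5)*12).astype(int)
for z,c in [(.123,(0,255,0)),(.127,(255,0,0))]:
    e=q([Pp(p,(.02*np.cos(a),.07+.02*np.sin(a),z)) for a in np.linspace(0,6.28,40)]); cv2.polylines(i,[e],True,c,1)
    e=q([Pp(p,(0,.018,z)),Pp(p,(0,.044,z))]); cv2.polylines(i,[e],False,c,1); print(z,e)
e=q([Pp(p,(a,b,.155)) for a,b in [(.006,.012),(.006,.018),(-.006,.018),(-.006,.012)]]);cv2.polylines(i,[e],True,(255,0,255),1)
cv2.imwrite('pics/c9.png',i)
E
```

```text
0.123 [[318 475]
 [397 402]]
0.127 [[316 459]
 [396 385]]
```

View pics/c9.png

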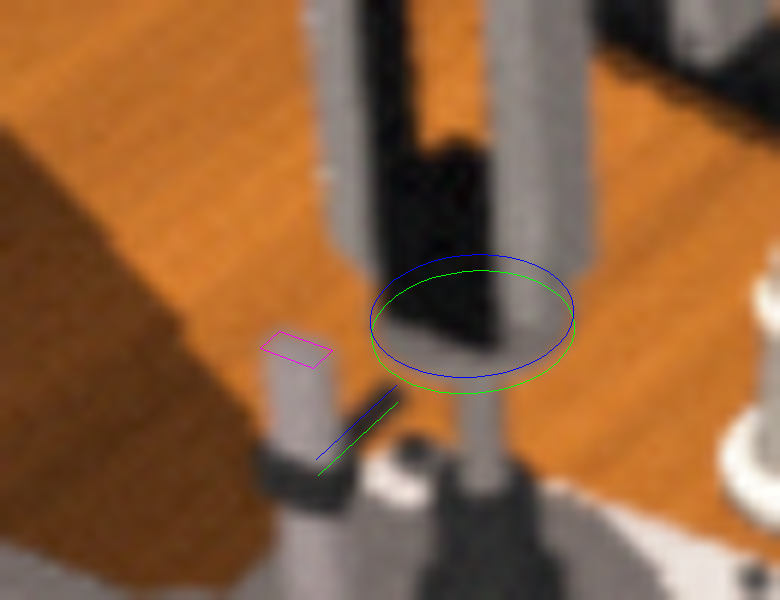

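Call:
servo_tool --targets "20 0 1.5 0 0; 20 0 0 0 0; 20 0 0 0 0; 20 0 0 0 0; 20 0 0 0 0"

```text
time: 4.3
tcp_pos: [0.5525, -0.1231, 0.132]
eef_rot: [[0.996, -0.001, -0.086], [0.086, 0.0, 0.996], [-0.001, -1.0, 0.0]]
force: [-2.2, -1.8, -8.1]
opening: 0.295
```

```bash
python3 - <<'E'
from h import *
f=grab('scene','s2'); s=robot.sense(); print(s['time'],s['tcp_pos'],s['force'],s['opening'])
i=cv2.imread('pics/s2.png')[232:256,218:254]; 
cv2.imwrite('pics/c10.png',cv2.resize(i,None,fx=20,fy=20,interpolation=cv2.INTER_CUBIC))
E
```

```text
4.35 [ 0.55246351 -0.12312813  0.13205118] [-2.43100538 -3.51192534 -9.26092933] 0.2942575176709499
```

View pics/c10.png

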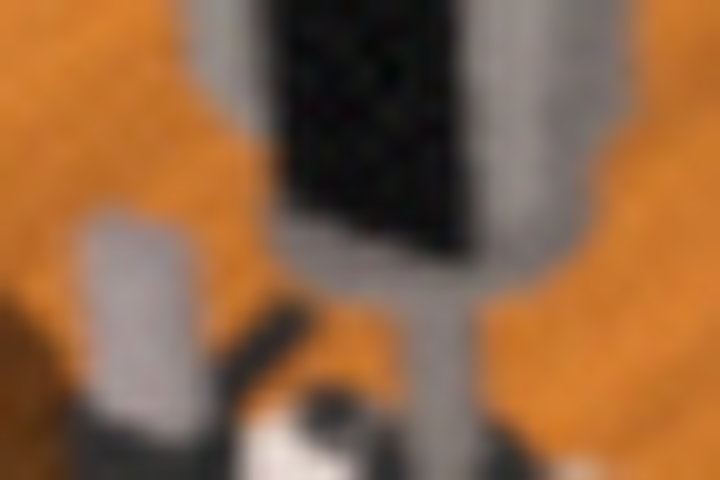

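```bash
python3 - <<'E'
from h import *
from fit import Pp
f=load('s2'); p=[.5588,-.1912,.088]
def q(X): return (proj(f,X)-[218,232]+.5)*20
for z in (.120,.122,.124,.126,.128):
    e=q([Pp(p,(.02*np.cos(a),.07+.02*np.sin(a),z-.002)) for a in np.linspace(0,6.28,80)])
    up=q([Pp(p,(.014*a,.07+.014*b,z+.002)) for a,b in [(1,-1),(-1,-1)]])
    print(z,'rim low',e[np.argmax(e[:,1])].round(),'left',e[np.argmin(e[:,0])].round(),'right',e[np.argmax(e[:,0])].round(),'knob',up.round().tolist(),'tip',q([Pp(p,(0,.044,z)),Pp(p,(0,.03,z))]).round().tolist(),'shaft',q(Pp(p,(0,.07,z-.012))).round())
print('post',q(Pp(p,(0,.015,.155))))
E
```

```text
0.12 rim low [420. 350.] left [262. 253.] right [600. 242.] knob [[461.0, 318.0], [264.0, 246.0]] tip [[304.0, 350.0], [234.0, 416.0]] shaft [[435. 312.]]
0.122 rim low [419. 337.] left [261. 240.] right [599. 228.] knob [[460.0, 305.0], [263.0, 232.0]] tip [[303.0, 337.0], [233.0, 402.0]] shaft [[435. 299.]]
0.124 rim low [418. 323.] left [260. 227.] right [598. 215.] knob [[459.0, 291.0], [262.0, 219.0]] tip [[302.0, 323.0], [231.0, 389.0]] shaft [[434. 286.]]
0.126 rim low [417. 310.] left [259. 213.] right [598. 202.] knob [[458.0, 278.0], [260.0, 205.0]] tip [[301.0, 310.0], [230.0, 375.0]] shaft [[433. 272.]]
0.128 rim low [416. 296.] left [258. 200.] right [597. 188.] knob [[457.0, 264.0], [259.0, 191.0]] tip [[299.0, 296.0], [229.0, 361.0]] shaft [[432. 259.]]
post [[133.71949572 242.79773957]]
```

Call:
servo_tool --targets "20 0 1 0 0; 20 0 0 0 0; 20 0 0 0 0; 20 0 0 0 0; 20 0 0 0 0"

```text
time: 4.85
tcp_pos: [0.5525, -0.1231, 0.1312]
eef_rot: [[0.996, -0.001, -0.086], [0.086, 0.0, 0.996], [-0.001, -1.0, 0.0]]
force: [-5.4, -3.4, -8.7]
opening: 0.296
```

Call:
servo_tool --targets "20 0 0 0 0; 20 0 0 0 0; 20 0 0 0 0; 20 0 0 0 0; 20 0 0 0 0"

```text
time: 5.35
tcp_pos: [0.5525, -0.1231, 0.1312]
eef_rot: [[0.996, -0.001, -0.086], [0.086, 0.0, 0.996], [-0.001, -1.0, 0.0]]
force: [-4.8, -2.9, -9.0]
opening: 0.298
```

Call:
servo_tool --targets "20 0 0 0 0; 20 0 0 0 0; 20 0 0 0 0; 20 0 0 0 0; 20 0 0 0 0"

```text
time: 5.85
tcp_pos: [0.5525, -0.1231, 0.1312]
eef_rot: [[0.996, -0.001, -0.086], [0.086, 0.0, 0.996], [-0.001, -1.0, 0.0]]
force: [-4.6, -3.4, -8.8]
opening: 0.294
```

```bash
python3 - <<'E'
from h import *
f=grab('scene','s3'); s=robot.sense(); print(s['time'],s['tcp_pos'],s['force'],s['opening'])
i=cv2.imread('pics/s3.png')[232:256,218:254]; 
cv2.imwrite('pics/c11.png',cv2.resize(i,None,fx=20,fy=20,interpolation=cv2.INTER_CUBIC))
f=grab('wrist','w3')
E
```

```text
5.9 [ 0.55248435 -0.1231118   0.13122083] [-3.79185537 -2.34716157 -9.39958848] 0.2913135507723206
```

View pics/c11.png

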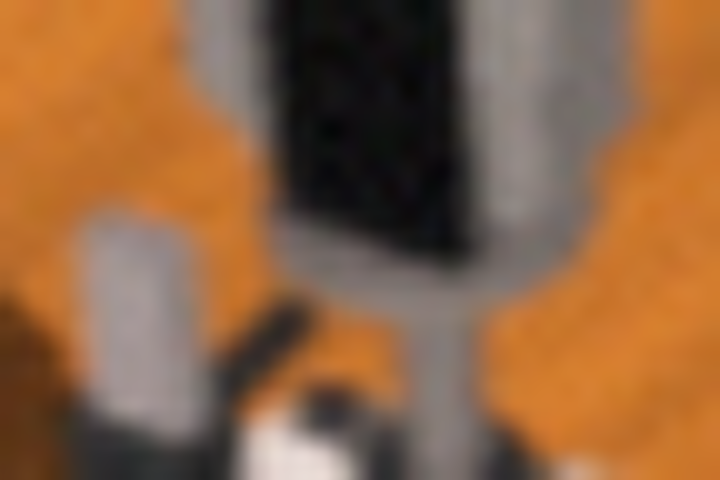

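View pics/w3.png

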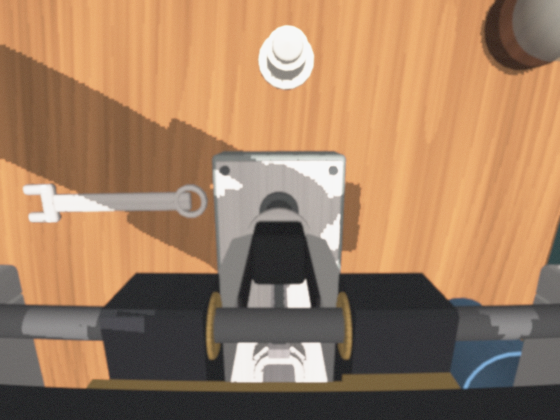

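Call:
servo_tool --targets "20 0 8 0 0; 20 0 10 0 0; 20 0 8 0 0; 20 0 4 0 0; 94 0 0 0 0"

```text
time: 6.45
tcp_pos: [0.5544, -0.1231, 0.1025]
eef_rot: [[0.996, 0.004, -0.085], [0.085, 0.0, 0.996], [0.004, -1.0, 0.0]]
force: [-0.1, 0.7, 0.4]
opening: 0.349
```

Call:
servo_tool --targets "94 0 0 0 0; 94 0 0 0 0; 94 0 0 0 0; 94 0 0 0 0; 94 0 0 0 0"

```text
time: 6.95
tcp_pos: [0.5532, -0.1232, 0.1018]
eef_rot: [[0.996, 0.001, -0.086], [0.086, -0.0, 0.996], [0.001, -1.0, -0.0]]
force: [0.2, -0.3, -0.5]
opening: 0.769
```

Call:
servo_tool --targets "94 0 0 0 0; 94 0 0 0 0; 94 0 -5 0 0; 94 0 -30 0 0; 94 0 -40 0 0"

```text
time: 7.45
tcp_pos: [0.5514, -0.1225, 0.1753]
eef_rot: [[0.996, -0.005, -0.086], [0.086, 0.002, 0.996], [-0.004, -1.0, 0.002]]
force: [1.0, -0.7, 0.4]
opening: 1.002
```

Call:
servo_tool --targets "94 0 -20 0 0; 94 0 0 0 0; 94 0 0 0 0"

```text
time: 7.75
tcp_pos: [0.5527, -0.1231, 0.1961]
eef_rot: [[0.996, -0.0, -0.086], [0.086, 0.0, 0.996], [-0.0, -1.0, 0.0]]
force: [0.1, -0.5, -0.3]
opening: 1.0
```

```bash
python3 - <<'E'
from h import *
f=grab('scene','s4'); s=robot.sense(); print(s['time'],s['tcp_pos'],s['force'],s['opening'])
crop('s4',165,215,285,335,6,'c12')
from plan import *
print('post-turn target: jaws along pump y: theta=.088+-pi/2')
print(s['joint_positions'])
plan([.565,-.261,.20],.088-np.pi/2,94)
E
```

```text
7.8 [ 0.55209959 -0.12282141  0.19492268] [-0.90056796 -0.7214089   0.1645202 ] 0.9966033666565343
post-turn target: jaws along pump y: theta=.088+-pi/2
[-4.19340533e-01  6.01589968e-02  1.78453309e+00  4.45159514e-05
  1.29925392e+00 -5.05274639e-01]
94 0.1 -0.4 -11.6 0.131; 94 1.6 -0.4 -11.4 0.13; 94 3 -0.5 -11.2 0.131; 94 4.5 -0.4 -10.6 0.131; 94 5.9 -0.4 -10 0.131
94 7.1 -0.4 -9.1 0.13; 94 8.2 -0.5 -8.2 0.131; 94 9.2 -0.4 -6.9 0.131; 94 10.1 -0.4 -5.8 0.131; 94 10.7 -0.4 -4.3 0.13
94 11.2 -0.5 -3 0.131; 94 11.4 -0.4 -1.4 0.131
end [ 0.56501006 -0.26094936  0.20002268] -1.4830766845231071
```

View pics/c12.png

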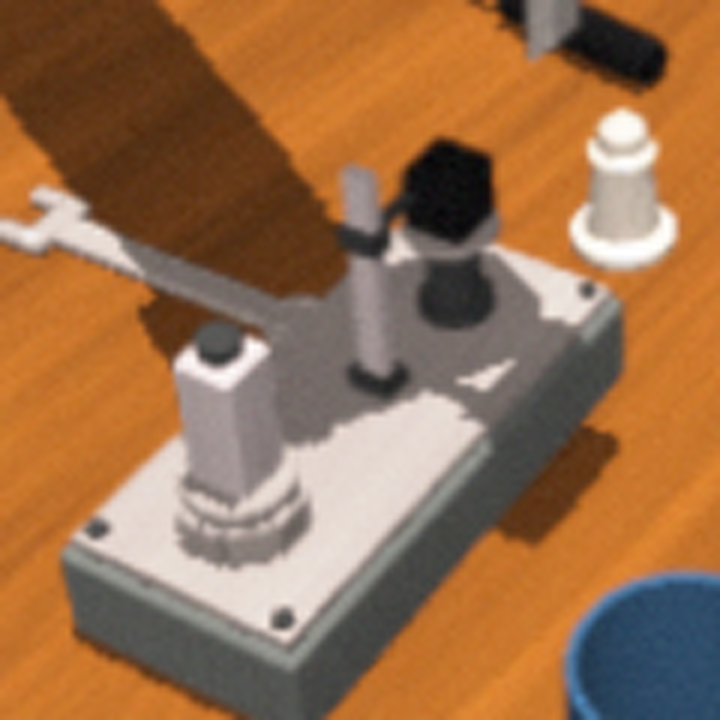

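Call:
servo_tool --targets "94 0 0 -11.5 0.131; 94 1.5 0 -11.5 0.13; 94 3 0 -11 0.131; 94 4.5 0 -10.5 0.131; 94 6 0 -10 0.131"

```text
time: 8.3
tcp_pos: [0.5571, -0.1803, 0.1938]
eef_rot: [[0.84, -0.004, 0.542], [-0.542, 0.002, 0.84], [-0.004, -1.0, -0.0]]
force: [-0.7, -0.3, -0.6]
opening: 1.0
```

Call:
servo_tool --targets "94 7 0 -9 0.13; 94 8 0 -8 0.131; 94 9 0 -7 0.131; 94 10 0 -6 0.131; 94 10.5 0 -4.5 0.13"

```text
time: 8.8
tcp_pos: [0.5618, -0.2373, 0.1937]
eef_rot: [[0.337, -0.004, 0.941], [-0.941, 0.002, 0.337], [-0.003, -1.0, -0.003]]
force: [0.3, -0.5, -0.5]
opening: 1.001
```

Call:
servo_tool --targets "94 11 0 -3 0.131; 94 11.5 0 -1.5 0.131; 94 0 0 0 0; 94 0 0 0 0"

```text
time: 9.2
tcp_pos: [0.5641, -0.2598, 0.1946]
eef_rot: [[0.09, -0.002, 0.996], [-0.996, 0.002, 0.09], [-0.002, -1.0, -0.002]]
force: [-0.1, -0.1, -0.0]
opening: 0.998
```

```bash
python3 - <<'E'
from h import *
f=grab('wrist','w4'); s=robot.sense(); print(s['time'],s['tcp_pos'],np.arctan2(s['eef_rot'][1,0],s['eef_rot'][0,0]))
from plan import *
from fit import Pp
p=[.5588,-.1912,.088]
print(proj(f,[Pp(p,(a,b-.07,.132)) for a,b in [(.013,-.013),(.013,.013),(-.013,.013),(-.013,-.013),(0,0)]]))
plan([.565,-.261,.089],.088-np.pi/2,94,step=30)
E
```

```text
9.25 [ 0.56429853 -0.25963008  0.19503549] -1.4805646715953955
[[297.1211255  202.03617251]
 [262.62618551 201.90985412]
 [262.92374319 234.65166735]
 [296.54970813 234.77988175]
 [279.80328937 218.55619096]]
94 0.4 26.5 0.1 0.001; 94 0.3 26.5 0.2 0; 94 0.4 26.5 0.1 0.001; 94 0.3 26.5 0.2 0
end [ 0.56502101 -0.26097114  0.08903549] -1.4825646715953953
```

View pics/w4.png

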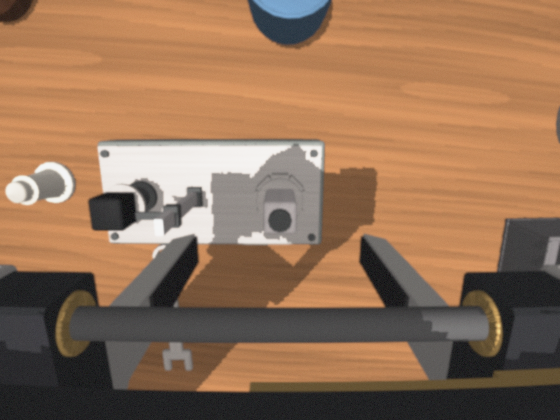

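Call:
servo_tool --targets "94 0.5 26 0 0; 94 0.5 30 0.5 0; 94 0.5 30 0 0; 94 0 20 0 0; 94 0 0 0 0"

```text
time: 9.75
tcp_pos: [0.5631, -0.2595, 0.0864]
eef_rot: [[0.09, -0.006, 0.996], [-0.996, 0.005, 0.09], [-0.005, -1.0, -0.006]]
force: [-0.7, -0.0, 0.8]
opening: 0.997
```

Call:
servo_tool --targets "10 0 0 0 0; 10 0 0 0 0; 10 0 0 0 0; 10 0 0 0 0; 10 0 0 0 0" --newtons 20

```text
time: 10.25
tcp_pos: [0.5659, -0.2621, 0.0912]
eef_rot: [[0.088, 0.001, 0.996], [-0.996, -0.001, 0.088], [0.001, -1.0, 0.001]]
force: [-0.2, -0.9, 0.2]
opening: 0.612
```

Call:
servo_tool --targets "10 0 0 0 0; 10 0 0 0 0; 10 0 0 0 0; 10 0 0 0 0; 10 0 0 0 0"

```text
time: 10.75
tcp_pos: [0.5655, -0.2618, 0.0904]
eef_rot: [[0.088, -0.0, 0.996], [-0.996, 0.0, 0.088], [-0.0, -1.0, -0.0]]
force: [0.3, 0.7, 1.1]
opening: 0.276
```

Call:
servo_tool --targets "10 0 -5 0 0; 10 0 -15 0 0; 10 0 -25 0 0; 10 0 -30 0 0; 10 0 -25 0 0"

```text
time: 11.25
tcp_pos: [0.5658, -0.2621, 0.1931]
eef_rot: [[0.088, 0.001, 0.996], [-0.996, -0.001, 0.088], [0.001, -1.0, 0.001]]
force: [0.6, 0.1, -2.4]
opening: 0.278
```

Call:
servo_tool --targets "10 0 -10 0 0; 10 0 0 0 0; 10 0 0 0 0; 10 0 0 0 0"

```text
time: 11.65
tcp_pos: [0.5646, -0.2612, 0.1984]
eef_rot: [[0.088, -0.003, 0.996], [-0.996, 0.002, 0.088], [-0.002, -1.0, -0.003]]
force: [-0.5, 0.8, -3.3]
opening: 0.277
```

```bash
python3 - <<'E'
from h import *
f=grab('wrist','w5');f=grab('scene','s5'); s=robot.sense(); print(s['time'],s['tcp_pos'],np.arctan2(s['eef_rot'][1,0],s['eef_rot'][0,0]),s['force'],s['opening'])
from plan import *
# viewing spot: camera (tool +z 0.07) over nipple: approach from -x side
plan([.40,.265,.215],-1.73,10,step=45)
E
```

```text
11.75 [ 0.56479631 -0.2613751   0.19871504] -1.4830163043767408 [ 0.70422892 -0.36822343 -2.35244662] 0.27715213749780776
10 -41.4 -1.3 -9.1 0.019; 10 -41.3 -1.2 -9.8 0.019; 10 -41.1 -1.3 -10.7 0.019; 10 -40.8 -1.2 -11.4 0.019; 10 -40.7 -1.3 -12.2 0.019
10 -40.4 -1.2 -13 0.019; 10 -40.1 -1.3 -13.7 0.019; 10 -39.9 -1.2 -14.5 0.019; 10 -39.6 -1.3 -15.3 0.019; 10 -39.3 -1.2 -16 0.019
10 -39 -1.3 -16.7 0.019; 10 -38.6 -1.2 -17.5 0.019; 10 -38.4 -1.3 -18.2 0.019
end [0.39999592 0.26504383 0.21501504] -1.7300163043767396
```

View pics/s5.png

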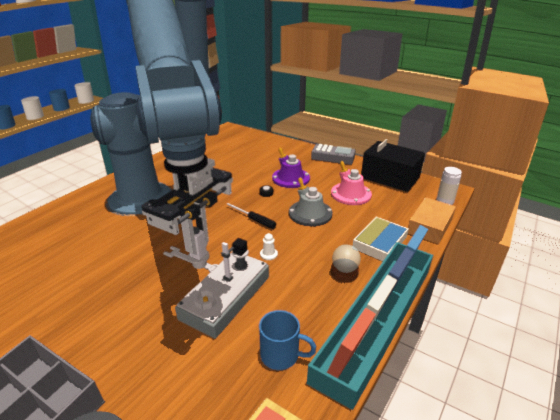

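Call:
servo_tool --targets "10 -41.5 -8 -9 0.019; 10 -41.5 -8 -10 0.019; 10 -41 -8 -10.5 0.019; 10 -41 -5 -11.5 0.019; 10 -40.5 0 -12 0.019"

```text
time: 12.25
tcp_pos: [0.5018, -0.0578, 0.2297]
eef_rot: [[-0.008, 0.001, 1.0], [-1.0, -0.0, -0.008], [0.0, -1.0, 0.001]]
force: [-0.1, 0.3, -2.2]
opening: 0.277
```

Call:
servo_tool --targets "10 -40.5 0 -13 0.019; 10 -40 0 -13.5 0.019; 10 -40 0 -14.5 0.019; 10 -39.5 0 -15.5 0.019; 10 -39.5 0 -16 0.019"

```text
time: 12.75
tcp_pos: [0.4378, 0.1449, 0.2289]
eef_rot: [[-0.103, -0.001, 0.995], [-0.995, -0.0, -0.103], [0.0, -1.0, -0.001]]
force: [0.9, 0.5, -2.7]
opening: 0.275
```

Call:
servo_tool --targets "10 -39 0 -16.5 0.019; 10 -38.5 0 -17.5 0.019; 10 -38.5 0 -18 0.019; 10 0 0 0 0; 10 0 0 0 0"

```text
time: 13.25
tcp_pos: [0.4007, 0.2653, 0.2288]
eef_rot: [[-0.156, -0.001, 0.988], [-0.988, -0.001, -0.156], [0.001, -1.0, -0.001]]
force: [-0.1, 0.1, -3.3]
opening: 0.272
```

```bash
python3 - <<'E'
from h import *
f=grab('wrist','w6');f=grab('scene','s6'); s=robot.sense(); print(s['time'],s['tcp_pos'],np.arctan2(s['eef_rot'][1,0],s['eef_rot'][0,0]),s['force'],s['opening'],s['joint_positions'])
E
```

```text
13.35 [0.40141813 0.26416218 0.22901737] -1.730814186479736 [ 0.65051593  0.35414725 -1.91199563] 0.27666084437973726 [ 3.45719528e-01 -1.84823426e-01  1.95417696e+00 -3.56399659e-04
  1.37307318e+00  2.07660407e+00]
```

View pics/w6.png

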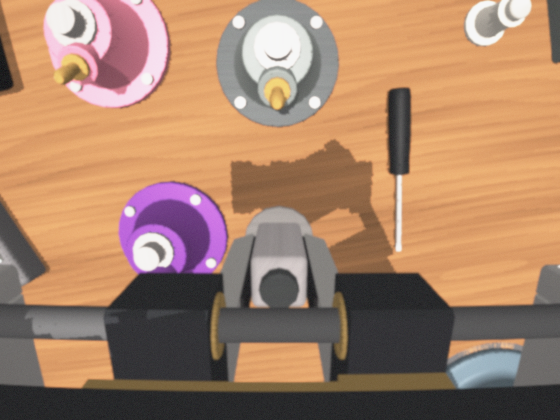

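View pics/s6.png

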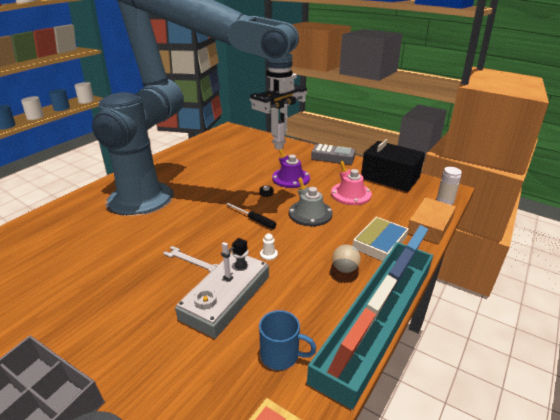

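Great view: grey hub at (278,62) in the wrist picture, its nipple tip at about (277,104); the pink (72,60) and purple (165,235) hubs are the look-alikes. Enlarge to confirm.

```bash
python3 - <<'E'
from h import *
crop('w6',210,0,345,130,5,'c13')
E
```

```text
(no output)
```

View pics/c13.png

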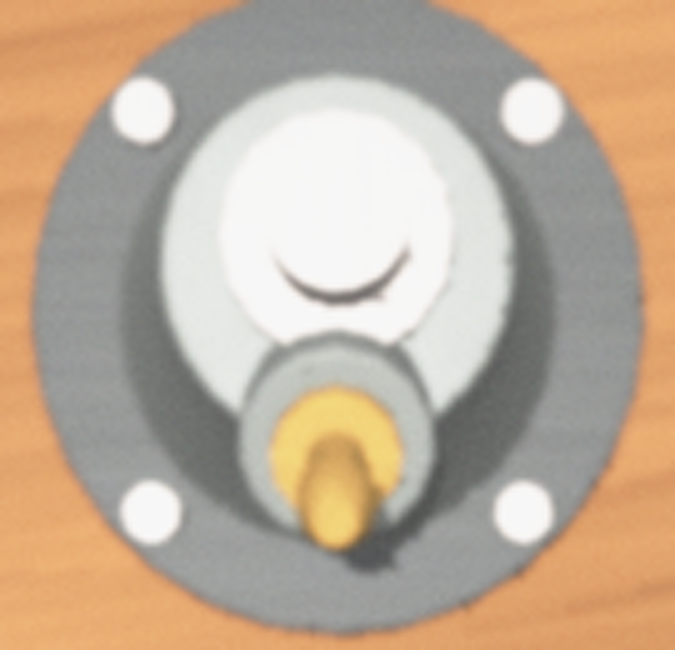

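```bash
cat > hub.py <<'E'
from h import *
from scipy.optimize import least_squares
w=load('w6');t=load('top0');s=load('scene0')
c=lambda u,v:(u/5+210-.4,v/5-.4)
c2=lambda u,v: (u/6+150-.4,v/6+180-.4)
c4=lambda u,v: (u/8+270-.4,v/8+170-.4)
B=[(143,110),(532,110),(523,512),(150,512)]
# hub-frame angles: top-left is +x,+y (tool z~+x up in image; left in image = world +y)
A=np.radians([45,-45,-135,135])
def H(p,l):
    cs,sn=np.cos(p[2]),np.sin(p[2]); return np.array([p[0]+cs*l[0]-sn*l[1],p[1]+sn*l[0]+cs*l[1],l[2]])
def res(p):
    r=[]
    for b,a in zip(B,A): r+=list(proj(w,H(p,(p[3]*np.cos(a),p[3]*np.sin(a),.0145)))[0]-c(*b))
    return r
q=least_squares(res,[.54,.245,-.16,.06]); p=q.x
if __name__=='__main__':
    print(p,np.round(q.fun,1))
    print('tip from bolts',H(p,(-.051,0,.112)),'proj',(proj(w,H(p,(-.051,0,.112)))-[210,0]+.4)*5)
    print('stub',(proj(w,H(p,(0,0,.094)))-[210,0]+.4)*5, 'collar', (proj(w,H(p,(-.051+.030*np.sin(.45),0,.112-.030*np.cos(.45))))-[210,0]+.4)*5)
    print('tip at z',atz(w,*c(335,535),.112))
    print(tri((w,*c(335,535)),(t,*c2(183,383)),(s,*c4(240,65))))
    print(tri((w,*c(335,535)),(s,*c4(240,65))))
E
python3 hub.py
```

```text
[ 0.53814987  0.24502752 -0.15774176  0.06038459] [-0.1 -0.1 -0.   0.1 -0.   0.1  0.2 -0. ]
tip from bolts [0.48778305 0.25303903 0.112     ] proj [[334.35142686 522.72764357]]
stub [[335.07818805 231.55688161]] collar [[335.22496735 459.4775153 ]]
tip at z [0.48574289 0.25324917 0.112     ]
(array([0.48665392, 0.25309412, 0.11211563]), [np.float64(0.0009289758025116286), np.float64(0.0013929559975539574), np.float64(0.001863913667699337)])
(array([0.48680927, 0.25392531, 0.11213242]), [np.float64(0.0012672370472438094), np.float64(0.0012672370472438105)])
```

```bash
python3 - <<'E'
from plan import *
plan([.4898,.2526,.18],-1.7288,10,step=30)
E
```

```text
10 -0.7 12.3 22.3 -0.001; 10 -0.6 12.2 22.2 -0; 10 -0.7 12.3 22.3 -0.001; 10 -0.6 12.2 22.3 -0
end [0.48980576 0.25262051 0.18001737] -1.7288141864797362
```

Call:
servo_tool --targets "10 -0.5 12 22 0; 10 -0.5 12 22 -0.002; 10 -0.5 12 22 0; 10 -0.5 12 23 0; 10 0 0 0 0"

```text
time: 13.85
tcp_pos: [0.4909, 0.2503, 0.1794]
eef_rot: [[-0.161, -0.003, 0.987], [-0.987, -0.001, -0.161], [0.002, -1.0, -0.003]]
force: [-0.5, 0.0, -2.7]
opening: 0.276
```

Call:
servo_tool --targets "10 0 0 0 0; 10 0 0 0 0; 10 0 0 0 0"

```text
time: 14.15
tcp_pos: [0.4894, 0.2528, 0.1822]
eef_rot: [[-0.157, 0.001, 0.988], [-0.988, 0.0, -0.157], [-0.0, -1.0, 0.001]]
force: [-0.2, 0.2, -1.9]
opening: 0.277
```

```bash
python3 - <<'E'
from h import *
s=robot.sense();f=grab('scene','s7');  print(s['time'],s['tcp_pos'],np.arctan2(s['eef_rot'][1,0],s['eef_rot'][0,0]),s['force'],s['opening'])
w=grab('wrist','w7')
crop('s7',260,120,350,220,6,'c14')
c=np.array(s['tcp_pos'])
print(((proj(f,[c-[0,0,.0404],[.4875,.253,.112]])-[260,120]+.5)*6).round())
E
```

```text
14.15 [0.48936291 0.25279048 0.18216743] -1.7280695714316592 [-0.17619655  0.15248518 -1.89606034] 0.2770242292503212
[[243. 300.]
 [238. 351.]]
```

View pics/c14.png

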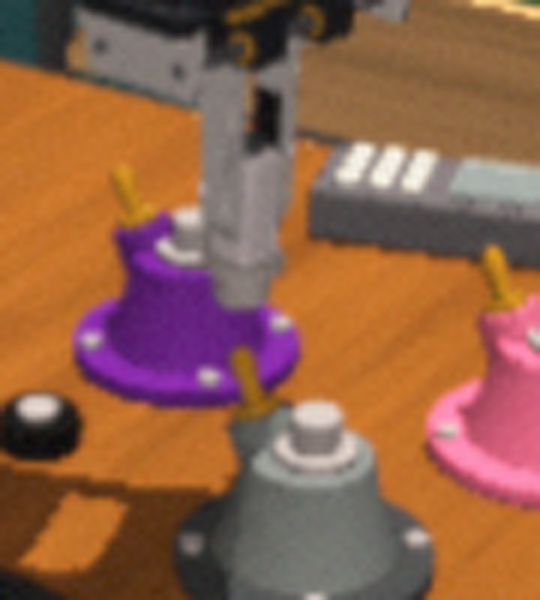

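View pics/w7.png

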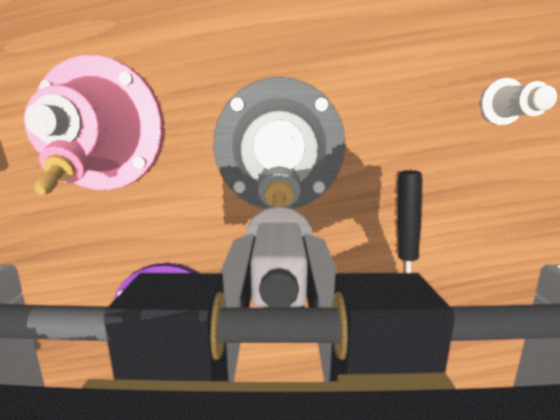

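```bash
python3 - <<'E'
from h import *
i=cv2.imread('pics/s7.png')[150:195,282:322]; i=cv2.resize(i,None,fx=16,fy=16,interpolation=cv2.INTER_CUBIC)
f=load('s7'); c=np.array([.48936291,.25279048,.18216743])
tip=np.array([.4875,.253,.112]); a=np.array([-.4296,.0684,.9004])
q=lambda X: ((proj(f,X)-[282,150]+.5)*16).astype(int)
r=lambda z,R: [c+[R*np.cos(k),R*np.sin(k),z-.0594+.019] for k in np.linspace(0,6.28,40)]
cv2.polylines(i,[q(r(0,.015))],True,(0,255,0),1);cv2.polylines(i,[q(r(.019,.022))],True,(0,255,0),1)
cv2.polylines(i,[q([tip,tip-.03*a])],False,(255,0,0),1)
cv2.imwrite('pics/c15.png',i)
i=cv2.imread('pics/w7.png')[180:250,235:325]; i=cv2.resize(i,None,fx=8,fy=8,interpolation=cv2.INTER_CUBIC)
f=load('w7');q=lambda X: ((proj(f,X)-[235,180]+.5)*8).astype(int)
cv2.polylines(i,[q(r(.024,.022))],True,(0,255,0),1)
cv2.polylines(i,[q([tip,tip-.03*a])],False,(255,0,0),1)
cv2.imwrite('pics/c16.png',i)
E
```

```text
(no output)
```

View pics/c15.png

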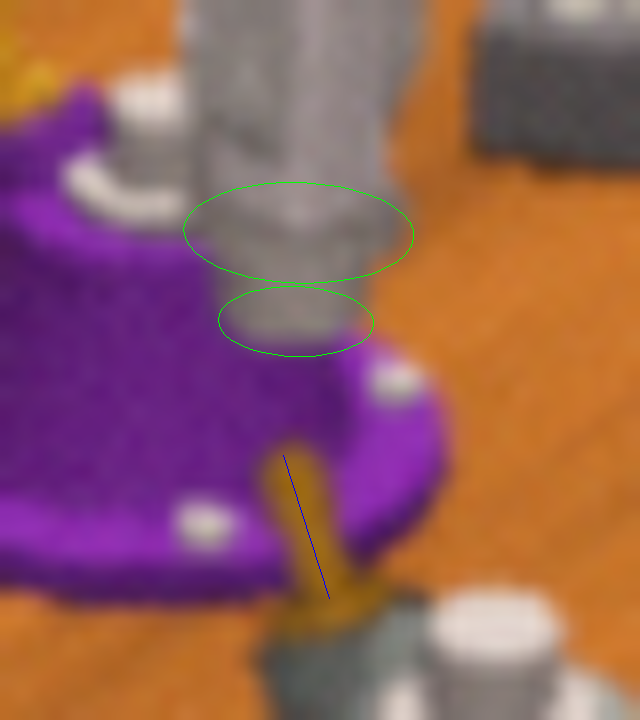

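View pics/c16.png

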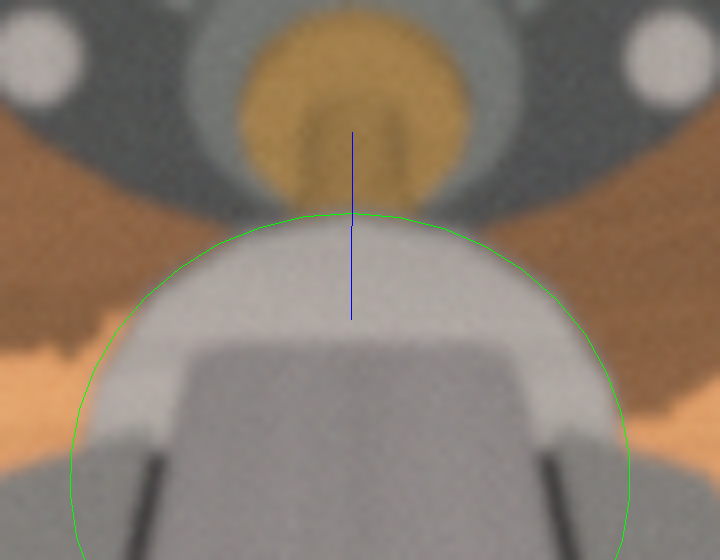

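Call:
servo_tool --targets "10 0 10 1 0; 10 0 10 0 0; 10 0 8 0 0; 10 0 4 0 0; 10 0 0 0 0" --newtons 14

```text
time: 14.75
tcp_pos: [0.4899, 0.2525, 0.1483]
eef_rot: [[-0.157, -0.002, 0.988], [-0.988, -0.001, -0.157], [0.001, -1.0, -0.002]]
force: [-0.3, -0.3, -2.6]
opening: 0.281
```

Call:
servo_tool --targets "10 0 1 0 0; 10 0 1 0 0; 10 0 1 0 0; 10 0 0 0 0; 10 0 0 0 0"

```text
time: 15.25
tcp_pos: [0.4906, 0.2527, 0.1466]
eef_rot: [[-0.157, 0.0, 0.988], [-0.988, 0.0, -0.157], [-0.0, -1.0, 0.0]]
force: [0.8, 0.8, -2.9]
opening: 0.279
```

```bash
python3 - <<'E'
from h import *
s=robot.sense();f=grab('scene','s8');  print(s['time'],s['tcp_pos'],s['force'],s['opening'])
i=cv2.imread('pics/s8.png')[150:195,282:322]; i=cv2.resize(i,None,fx=16,fy=16,interpolation=cv2.INTER_CUBIC)
cv2.imwrite('pics/c17.png',i)
E
```

```text
15.25 [0.49055408 0.25270521 0.14658026] [ 0.77417911  0.76477927 -2.92426768] 0.27939116255226987
```

View pics/c17.png

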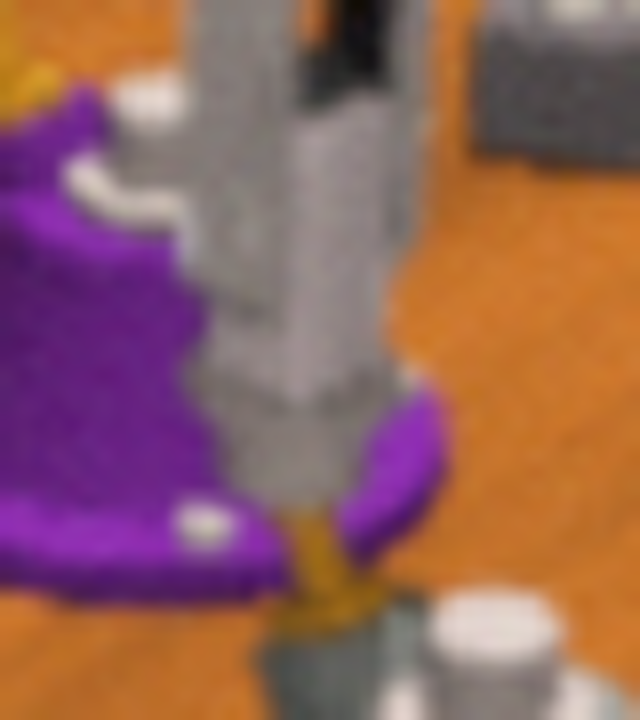

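Call:
servo_tool --targets "10 0 0 -3.5 0; 10 0 0.2 -3.8 0; 10 0 0.5 -3.6 0; 10 0 0.6 -3.6 0; 10 0 0 0 0"

```text
time: 15.8
tcp_pos: [0.4759, 0.2551, 0.1454]
eef_rot: [[-0.156, 0.0, 0.988], [-0.988, 0.0, -0.156], [-0.0, -1.0, 0.0]]
force: [2.1, -1.5, -0.9]
opening: 0.275
```

```bash
python3 - <<'E'
from h import *
s=robot.sense();f=grab('scene','s9');  print(s['time'],s['tcp_pos'],s['force'],s['opening'])
i=cv2.imread('pics/s9.png')[150:195,282:322]; i=cv2.resize(i,None,fx=16,fy=16,interpolation=cv2.INTER_CUBIC)
cv2.imwrite('pics/c18.png',i)
E
```

```text
15.8 [0.47590447 0.25512509 0.14539278] [ 2.0726411  -1.48642563 -0.85357963] 0.27498850509473993
```

View pics/c18.png

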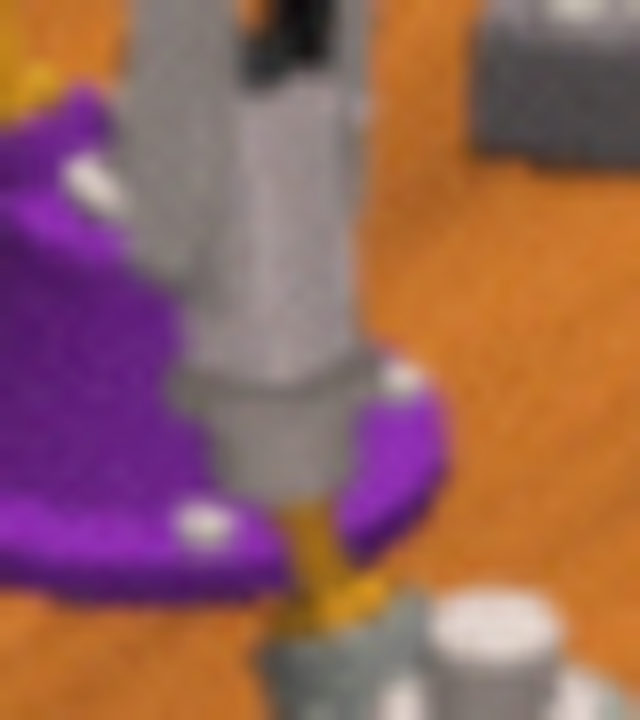

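Call:
servo_tool --targets "10 0 1 -3.6 0; 10 0 1 -3.5 0; 10 0 1.4 -3.4 0; 10 0 1.6 -3.3 0; 10 0 0 0 0"

```text
time: 16.35
tcp_pos: [0.4618, 0.2573, 0.1399]
eef_rot: [[-0.156, -0.001, 0.988], [-0.988, 0.0, -0.156], [0.0, -1.0, -0.001]]
force: [2.3, -0.3, -0.8]
opening: 0.274
```

```bash
cat > ov.py <<'E'
from h import *
import sys
def run(n,o):
    s=robot.sense();f=grab('scene',n);  print(s['time'],s['tcp_pos'],s['force'],s['opening'])
    i=cv2.imread('pics/'+n+'.png')[145:195,275:320]; i=cv2.resize(i,None,fx=12,fy=12,interpolation=cv2.INTER_CUBIC)
    j=i.copy()
    tip=np.array([.4875,.253,.112]); a=np.array([-.4296,.0684,.9004]); h=np.array([.9876,-.1571,0]);y=np.cross(a,h);y/=np.linalg.norm(y);x=np.cross(y,a)
    c=np.array(s['tcp_pos'])+[0,0,.019]
    q=lambda X: ((proj(f,X)-[275,145]+.5)*12).astype(int)
    for z,R in ((0,.015),(.019,.022),(.024,.022)):
        cv2.polylines(j,[q([c+(z-.0594)*a+R*(np.cos(k)*x+np.sin(k)*y) for k in np.linspace(0,6.28,40)])],True,(0,255,0),1)
    cv2.polylines(j,[q([tip,tip-.03*a])],False,(255,0,0),1)
    cv2.polylines(j,[q([c-.0594*a,c+.02*a])],False,(0,0,255),1)
    r=c-tip; print('G rel tip: h',r@h*1e3,'z',r[2]*1e3,'along a',r@a*1e3,'perp(-x)',-(r@x)*1e3,'y',r@y*1e3)
    cv2.imwrite('pics/'+o+'.png',np.hstack([i,j])[:, :800] if 0 else cv2.resize(np.hstack([i,j]),(800,444)))
run(*sys.argv[1:])
E
python3 ov.py s10 c19
```

```text
16.35 [0.46176106 0.25731396 0.13988103] [ 2.27457393 -0.3488137  -0.84978968] 0.27410211427484926
G rel tip: h -26.097503215479048 z 46.881031964906796 along a 53.5642059551089 perp(-x) 3.1040116117657113 y 0.21366853932589566
```

View pics/c19.png

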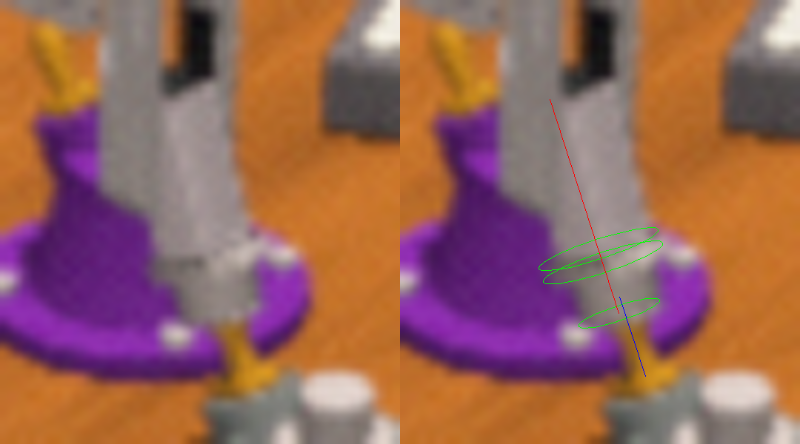

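```bash
cat > tilt.py <<'E'
from h import *
import sys
# fit overlay for tilts
def model(c,phi,g=.0594):
    h=np.array([.9876,-.1571,0]);up=np.array([0,0,1.]); a=-np.sin(phi)*h+np.cos(phi)*up; x=np.cos(phi)*h+np.sin(phi)*up; y=np.cross(a,x)
    P=lambda X,Y,Z: c+X*x+Y*y+(Z-g)*a
    k=np.linspace(0,2*np.pi,40)
    L=[[P(R*np.cos(t),R*np.sin(t),z) for t in k] for z,R in ((0,.015),(.019,.022),(.024,.022),(.090,.009))]
    L.append([P(.013*i,.013*j,.082) for i,j in ((1,1),(1,-1),(-1,-1),(-1,1),(1,1))])
    L.append([P(.013*i,.013*j,.024) for i,j in ((1,1),(1,-1),(-1,-1),(-1,1),(1,1))])
    for i,j in ((1,1),(1,-1),(-1,-1),(-1,1)): L.append([P(.013*i,.013*j,.024),P(.013*i,.013*j,.082)])
    return L
def draw(fn,c,phi,box,s,g=.0594):
    f=load(fn);u0,v0,u1,v1=box
    i=cv2.imread('pics/'+fn+'.png')[v0:v1,u0:u1]; i=cv2.resize(i,None,fx=s,fy=s,interpolation=cv2.INTER_CUBIC)
    for l in model(np.array(c),phi,g):
        cv2.polylines(i,[((proj(f,np.array(l))-[u0,v0]+.5)*s).astype(int)],False,(0,255,0),1)
    return i
E
python3 - <<'E'
from tilt import *
w=grab('wrist','w10'); s=robot.sense(); c=np.array(s['tcp_pos'])+[0,0,.019]; print(c)
cv2.imwrite('pics/c20.png',np.hstack([draw('s10',c,p,(278,145,311,190),8) for p in (.3,.4,.5)]))
cv2.imwrite('pics/c21.png',np.hstack([draw('w10',c,p,(230,180,330,330),2.6) for p in (.3,.4,.5)]))
E
```

```text
[0.46183585 0.2572067  0.15878396]
```

View pics/c20.png

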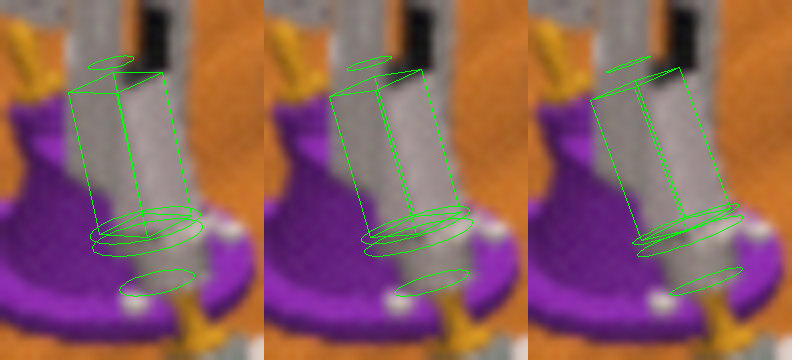

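View pics/c21.png

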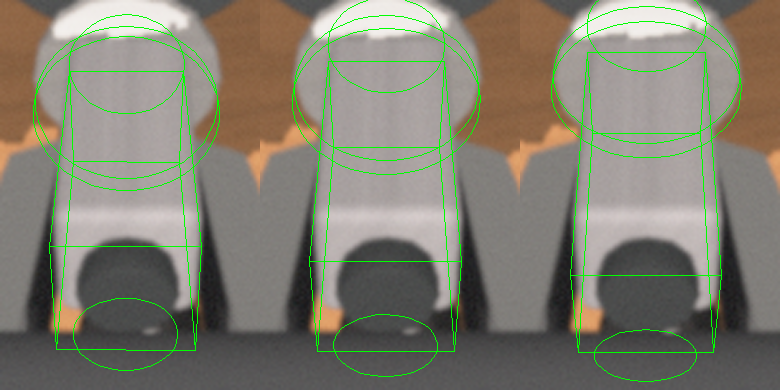

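```bash
python3 - <<'E'
from h import *
crop('w10',215,130,345,315,3.2,'c22') if 0 else None
i=cv2.imread('pics/w10.png')[140:320,215:345]; cv2.imwrite('pics/c22.png',cv2.resize(i,None,fx=3.3,fy=3.3,interpolation=cv2.INTER_CUBIC))
i=cv2.imread('pics/s10.png')[145:195,275:320]; cv2.imwrite('pics/c23.png',cv2.resize(i,None,fx=12,fy=12,interpolation=cv2.INTER_CUBIC))
E
```

```text
(no output)
```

View pics/c22.png

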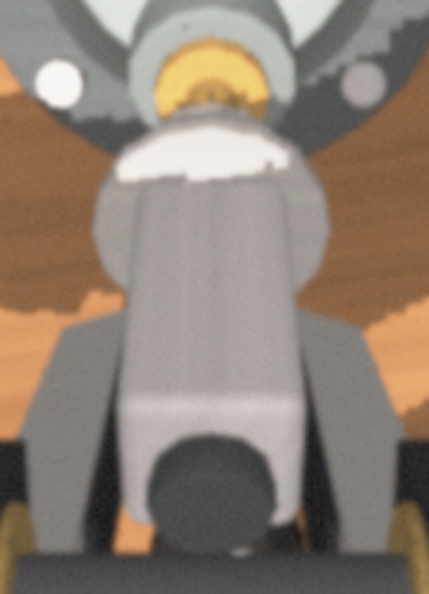

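View pics/c23.png

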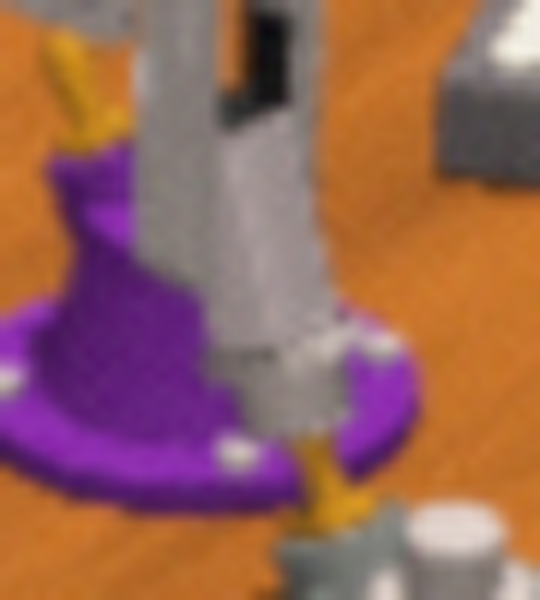

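```bash
cat > tf.py <<'E'
from tilt import *
from scipy.optimize import least_squares
h=np.array([.9876,-.1571,0]);up=np.array([0,0,1.]);hy=np.array([.1571,.9876,0])
def fit(fn,c,pts):
    f=load(fn)
    def R(q):
        phi,dh,dz,dy=q; a=-np.sin(phi)*h+np.cos(phi)*up; x=np.cos(phi)*h+np.sin(phi)*up
        o=np.array(c)+dh*h+dz*up+dy*hy
        return np.concatenate([proj(f,o+X*x+Y*hy+(Z-.0594)*a)[0]-uv for X,Y,Z,uv in pts])
    q=least_squares(R,[.4,0,0,0]); return q.x,R(q.x)
E
python3 - <<'E'
from tf import *
c=[0.46183585,0.2572067,0.15878396]
k=lambda u,v:np.array([u/3.3+214.6,v/3.3+139.6])
pts=[(.013,.013,.082,k(120,402)),(.013,-.013,.082,k(303,402)),(.013,.013,.024,k(133,180)),(.013,-.013,.024,k(290,180)),(0,0,.090,k(212,493))]
q,r=fit('w10',c,pts); print(q,r.round(1))
o=np.array(c)+q[1]*h+q[2]*up+q[3]*hy
cv2.imwrite('pics/c24.png',np.hstack([draw('s10',o,q[0],(278,145,311,190),12),cv2.resize(draw('w10',o,q[0],(215,130,345,320),2.85),(390,540))]))
seat=o+(.014-.0594)*(-np.sin(q[0])*h+np.cos(q[0])*up); print('seat-tip',(seat-[.4875,.253,.112])*1e3)
E
```

```text
[ 3.71481176e-01  3.81115265e-03 -1.14177604e-02 -3.69401311e-04] [ 0.4 -1.1 -0.4 -1.   2.9 -0.3 -2.7 -0.3 -0.2  2.7]
seat-tip [-5.68262352  0.65413647 -6.93709847]
```

View pics/c24.png

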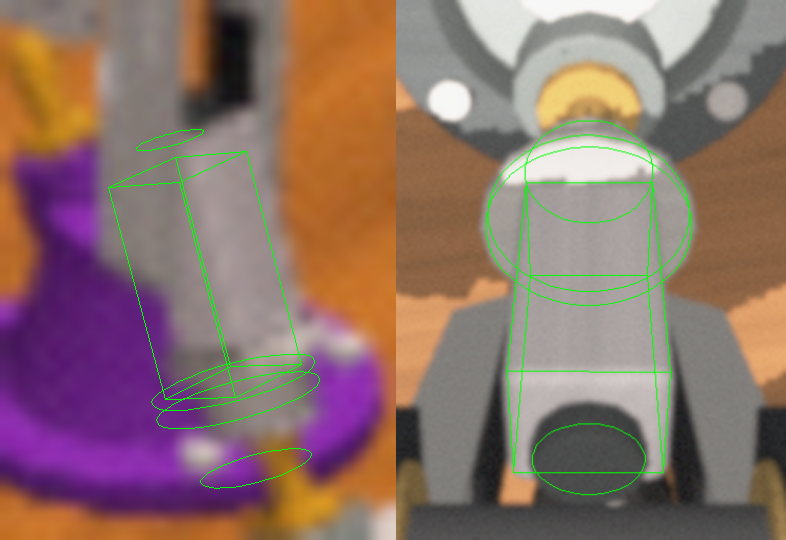

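```bash
cat > jf.py <<'E'
from tf import *
def jfit(c,obs,g=.0594):
    def R(q):
        phi,dh,dz,dy=q[:4]; a=-np.sin(phi)*h+np.cos(phi)*up; x=np.cos(phi)*h+np.sin(phi)*up
        o=np.array(c)+dh*h+dz*up+dy*hy; r=[]
        for f,X,Y,Z,uv,wt in obs:
            sc=q[4:6] if wt==2 else np.zeros(2)
            r+=list((proj(f,o+X*x+Y*hy+(Z-g)*a)[0]+sc-uv))
        return np.array(r+list(np.array(q[4:6])))
    q=least_squares(R,[.4,0,0,0,0,0],loss='soft_l1'); return q.x,R(q.x)
E
python3 - <<'E'
from jf import *
c=[0.46183585,0.2572067,0.15878396]
w=load('w10');s=load('s10')
k=lambda u,v:np.array([u/3.3+214.6,v/3.3+139.6]); m=lambda u,v:np.array([u/12+274.5,v/12+144.5])
obs=[(w,.013,.013,.082,k(120,402),1),(w,.013,-.013,.082,k(303,402),1),(w,.013,.013,.024,k(133,180),1),(w,.013,-.013,.024,k(290,180),1),(w,0,0,.090,k(212,490),1),
(s,.013,.013,.082,m(292,103),2),(s,.013,.013,.024,m(335,322),2),(s,.013,-.013,.082,m(222,130),2),(s,.013,-.013,.024,m(275,350),2)]
q,r=jfit(c,obs); print(q,r.round(1))
o=np.array(c)+q[1]*h+q[2]*up+q[3]*hy
cv2.imwrite('pics/c25.png',np.hstack([draw('s10',o,q[0],(278,145,311,190),12),cv2.resize(draw('w10',o,q[0],(215,130,345,320),2.85),(390,540))]))
a=-np.sin(q[0])*h+np.cos(q[0])*up
seat=o+(.014-.0594)*a; print('seat-tip',(seat-[.4875,.253,.112])*1e3)
E
```

```text
[ 3.54186530e-01  5.07334916e-03 -6.61778605e-03 -3.85895541e-04
  7.15201674e-03 -2.51097942e+00] [-0.4 -0.5  0.5 -0.4  2.5 -0.1 -2.2 -0.  -0.1  5.4 -0.3  0.3  0.5 -0.2
 -0.1  0.6 -0.   0.3  0.  -2.5]
seat-tip [-5.16361595  0.55487474 -2.41579961]
```

View pics/c25.png

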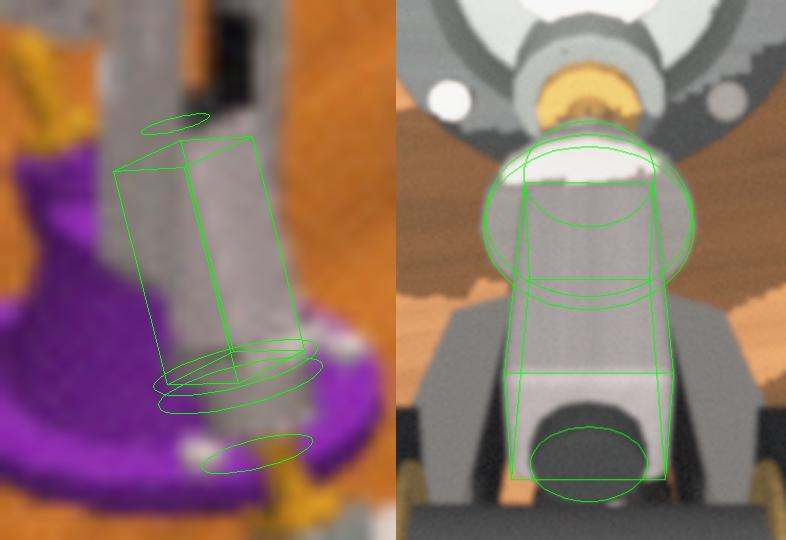

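```bash
python3 - <<'E'
from jf import *
c=[0.46183585,0.2572067,0.15878396]
w=load('w10');s=load('s10')
k=lambda u,v:np.array([u/3.3+214.6,v/3.3+139.6]); m=lambda u,v:np.array([u/12+274.5,v/12+144.5])
S=[(s,.013,.013,.082,m(292,103),2),(s,.013,.013,.024,m(335,322),2),(s,.013,-.013,.082,m(222,130),2),(s,.013,-.013,.024,m(275,350),2)]
W=[(w,.013,.013,.082,k(120,402),1),(w,.013,-.013,.082,k(303,402),1),(w,0,0,.090,k(212,490),1),(w,0,.022,.0215,k(93,225),1),(w,0,-.022,.0215,k(328,225),1),(w,.022,0,.0215,k(210,118),1)]
for o_ in (W,W+S):
    q,r=jfit(c,o_); print(q,r.round(1))
    o=np.array(c)+q[1]*h+q[2]*up+q[3]*hy
    a=-np.sin(q[0])*h+np.cos(q[0])*up
    seat=o+(.014-.0594)*a; print('seat-tip',(seat-[.4875,.253,.112])*1e3)
cv2.imwrite('pics/c25.png',np.hstack([draw('s10',o,q[0],(278,145,311,190),12),cv2.resize(draw('w10',o,q[0],(215,130,345,320),2.85),(390,540))]))
E
```

```text
[ 3.78278558e-01  5.57198553e-03 -7.11564605e-03 -3.03583882e-04
  0.00000000e+00  0.00000000e+00] [-0.5 -0.6  0.3 -0.5 -0.3  5.   1.2 -0.6 -0.6 -0.5  0.5  1.9  0.   0. ]
seat-tip [-3.64967718  0.3973967  -2.52198674]
[ 3.68986468e-01  6.44413811e-03 -4.49446850e-03 -2.66929321e-04
 -2.92553575e-01 -1.96840750e+00] [-1.1 -0.6  0.7 -0.5 -0.4  5.7  0.7 -0.5 -0.3 -0.4  0.4  1.4 -0.3  0.3
  0.6 -0.2 -0.1  0.6  0.2  0.3 -0.3 -2. ]
seat-tip [-3.17046502  0.35828328 -0.05478776]
```

View pics/c25.png

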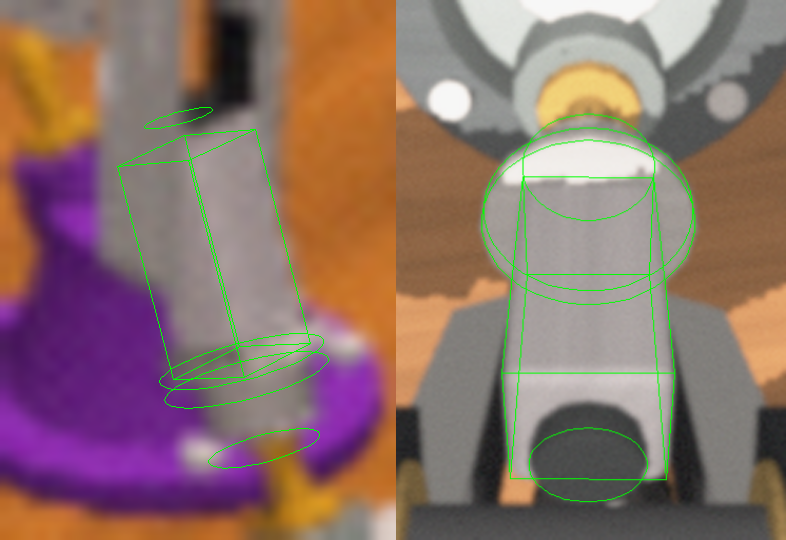

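Call:
servo_tool --targets "10 0 0.9 -2 0; 10 0 0.9 -1.8 0; 10 0 0 0 0; 10 0 0 0 0"

```text
time: 16.85
tcp_pos: [0.4587, 0.2577, 0.1382]
eef_rot: [[-0.157, -0.0, 0.988], [-0.988, 0.0, -0.157], [0.0, -1.0, -0.0]]
force: [2.6, -0.0, -1.2]
opening: 0.275
```

Call:
servo_tool --targets "10 0 1.8 0.9 0; 10 0 1.8 0.9 0; 10 0 0 0 0; 10 0 0 0 0"

```text
time: 17.25
tcp_pos: [0.4605, 0.2574, 0.1344]
eef_rot: [[-0.157, -0.0, 0.988], [-0.988, -0.0, -0.157], [0.0, -1.0, -0.0]]
force: [2.9, -0.9, -3.1]
opening: 0.271
```

```bash
python3 ov.py s11 c26; python3 - <<'E'
from h import *
grab('wrist','w11')
i=cv2.imread('pics/w11.png')[140:320,215:345]; i=cv2.resize(i,None,fx=3.3,fy=3.3,interpolation=cv2.INTER_CUBIC)
j=cv2.imread('pics/s11.png')[145:195,275:305]; j=cv2.resize(j,(356,594),interpolation=cv2.INTER_CUBIC)
cv2.imwrite('pics/c27.png',np.hstack([i,j]))
E
```

```text
17.25 [0.46052427 0.25737423 0.13442961] [ 2.94815517 -0.85854538 -3.07049434] 0.27101783076156327
G rel tip: h -27.32842396329015 z 41.42960912764472 along a 49.19119164353922 perp(-x) 6.583747546274666 y 0.07926630520172236
```

View pics/c27.png

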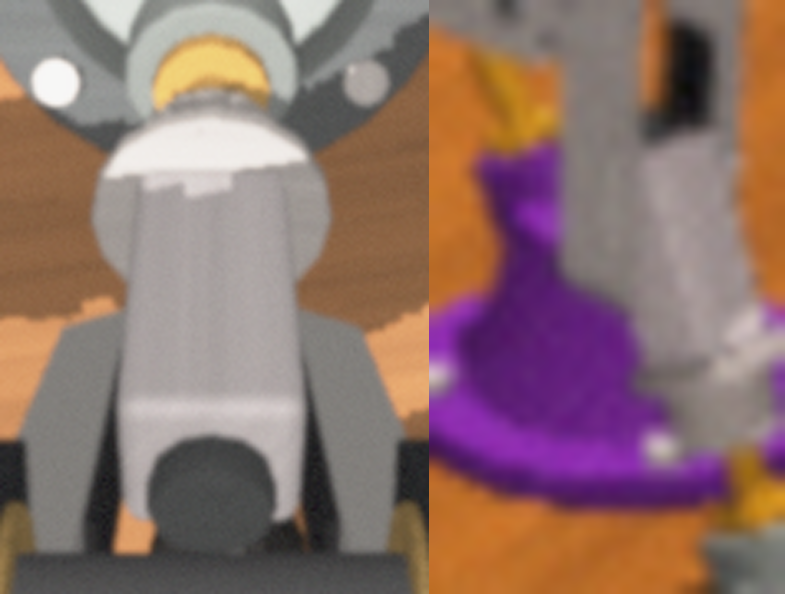

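Call:
servo_tool --targets "10 0 0.7 -1.4 0; 10 0 0.7 -1.4 0; 10 0 0.7 -1.4 0; 10 0 0.7 -1.3 0; 10 0 0 0 0"

```text
time: 17.85
tcp_pos: [0.4549, 0.2583, 0.1319]
eef_rot: [[-0.157, -0.0, 0.988], [-0.988, -0.0, -0.157], [0.0, -1.0, -0.0]]
force: [4.0, -1.0, -2.9]
opening: 0.277
```

```bash
python3 ov.py s12 c26; python3 - <<'E'
from h import *
grab('wrist','w12')
i=cv2.imread('pics/w12.png')[140:320,215:345]; i=cv2.resize(i,None,fx=3.3,fy=3.3,interpolation=cv2.INTER_CUBIC)
j=cv2.imread('pics/s12.png')[145:195,275:305]; j=cv2.resize(j,(356,594),interpolation=cv2.INTER_CUBIC)
cv2.imwrite('pics/c28.png',np.hstack([i,j]))
E
```

```text
17.85 [0.45493571 0.25828825 0.13187655] [ 4.00786154 -1.00964077 -2.91172616] 0.2768661246937414
G rel tip: h -32.99127327095246 z 38.876554472802155 along a 49.35578336213428 perp(-x) 12.79309651130779 y 0.10416627497510478
```

View pics/c28.png

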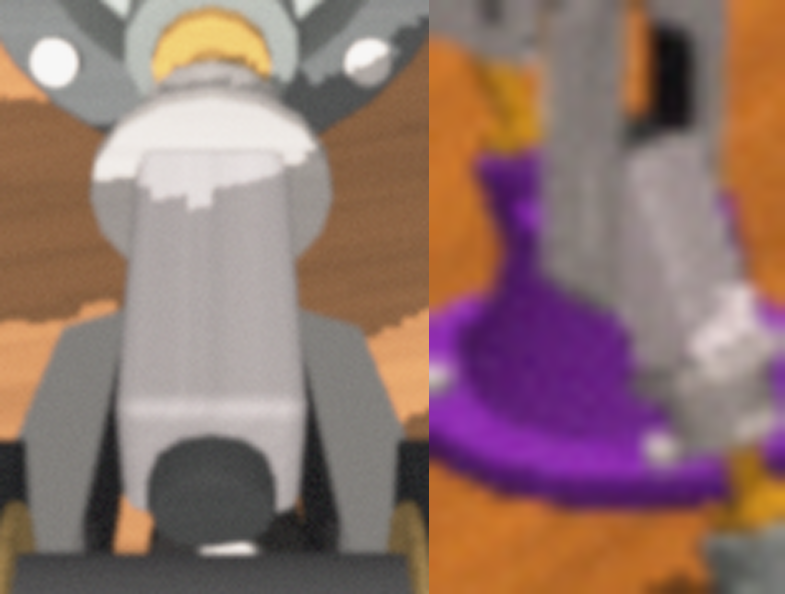

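```bash
python3 - <<'E'
from jf import *
s0=robot.sense(); c=np.array(s0['tcp_pos'])+[0,0,.019]
w=load('w12');s=load('s12')
k=lambda u,v:np.array([u/3.3+214.6,v/3.3+139.6]); m=lambda u,v:np.array([(u-429)/11.87+274.5,v/11.87+144.5])
S=[(s,.013,.013,.082,m(706,128),2),(s,.013,-.013,.082,m(628,150),2),(s,.013,.013,.024,m(748,290),2)]
W=[(w,.013,.013,.082,k(118,402),1),(w,.013,-.013,.082,k(305,402),1),(w,0,0,.090,k(212,490),1),(w,.013,.013,.024,k(138,152),1),(w,.013,-.013,.024,k(287,152),1),(w,0,.022,.0215,k(92,192),1),(w,0,-.022,.0215,k(330,192),1)]
for o_ in (W,W+S):
    q,r=jfit(c,o_); print(q.round(4),r.round(1))
    o=np.array(c)+q[1]*h+q[2]*up+q[3]*hy
    a=-np.sin(q[0])*h+np.cos(q[0])*up
    seat=o+(.014-.0594)*a; print('seat-tip',(seat-[.4875,.253,.112])*1e3)
cv2.imwrite('pics/c29.png',np.hstack([draw('s12',o,q[0],(275,145,308,190),12),cv2.resize(draw('w12',o,q[0],(215,130,345,320),2.85),(390,540))]))
E
```

```text
[ 0.483   0.0079 -0.008  -0.0005  0.      0.    ] [ 0.4 -0.3 -0.2 -0.2 -0.1  3.8  0.6 -1.3 -0.9 -1.2  1.3  0.6 -0.7  0.7
  0.   0. ]
seat-tip [-3.99279274  0.30281598 -9.26574526]
[ 4.7330e-01  8.6000e-03 -5.9000e-03 -4.0000e-04 -2.5300e-02 -2.3909e+00] [-0.1 -0.3  0.1 -0.2 -0.2  4.4  0.4 -1.4 -0.7 -1.3  0.9  0.8 -0.4  0.9
 -1.  -0.4 -0.1  0.3  1.3  3.5 -0.  -2.4]
seat-tip [-3.75034609  0.27647931 -7.41989826]
```

View pics/c29.png

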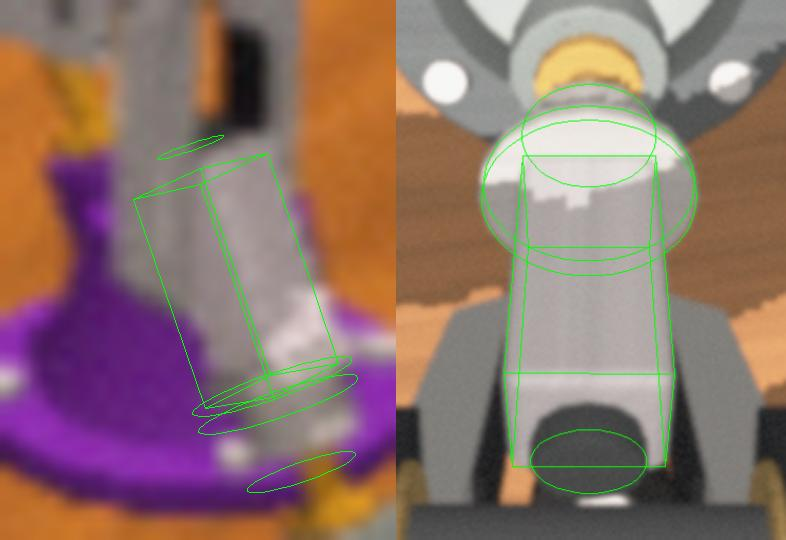

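```bash
python3 - <<'E'
from jf import *
s0=robot.sense(); c=np.array(s0['tcp_pos'])+[0,0,.019]
w=load('w12');s=load('s12')
k=lambda u,v:np.array([u/3.3+214.6,v/3.3+139.6]); m=lambda u,v:np.array([(u-429)/11.87+274.5,v/11.87+144.5])
S=[(s,.013,.013,.082,m(706,128),3),(s,.013,-.013,.082,m(628,150),3)]
W=[(w,.013,.013,.082,k(118,402),1),(w,.013,-.013,.082,k(305,402),1),(w,.013,.013,.024,k(138,152),1),(w,.013,-.013,.024,k(287,152),1),(w,0,.022,.0215,k(92,192),1),(w,0,-.022,.0215,k(330,192),1)]
for o_ in (W,W+S*3):
    q,r=jfit(c,o_); print(q.round(4),r.round(1))
    o=np.array(c)+q[1]*h+q[2]*up+q[3]*hy
    a=-np.sin(q[0])*h+np.cos(q[0])*up
    seat=o+(.014-.0594)*a; print('seat-tip',(seat-[.4875,.253,.112])*1e3, 'pt z82',(o+.0226*a-c)@h,(o+.0226*a-c)[2])
cv2.imwrite('pics/c29.png',np.hstack([draw('s12',o,q[0],(275,145,308,190),12),cv2.resize(draw('w12',o,q[0],(215,130,345,320),2.85),(390,540))]))
E
```

```text
[ 4.76e-01  8.50e-03 -5.70e-03 -4.00e-04  0.00e+00  0.00e+00] [-0.1  0.1  0.1  0.2  0.3 -1.3 -0.7 -1.2  0.8  0.8 -0.4  0.9  0.   0. ]
seat-tip [-3.70696047  0.28465486 -7.19349892] pt z82 -0.001872900884661302 0.014337490327537256
[ 4.488e-01  1.040e-02  4.000e-04 -4.000e-04  0.000e+00  0.000e+00] [-1.4  0.2  1.4  0.3 -0.4 -1.7 -0.1 -1.6 -0.2  1.3  0.6  1.4 -0.3  0.4
  0.6  1.1 -0.3  0.4  0.6  1.1 -0.3  0.4  0.6  1.1  0.   0. ]
seat-tip [-2.91788999  0.17011341 -1.55789226] pt z82 0.0005812186585672886 0.020798927882466456
```

View pics/c29.png

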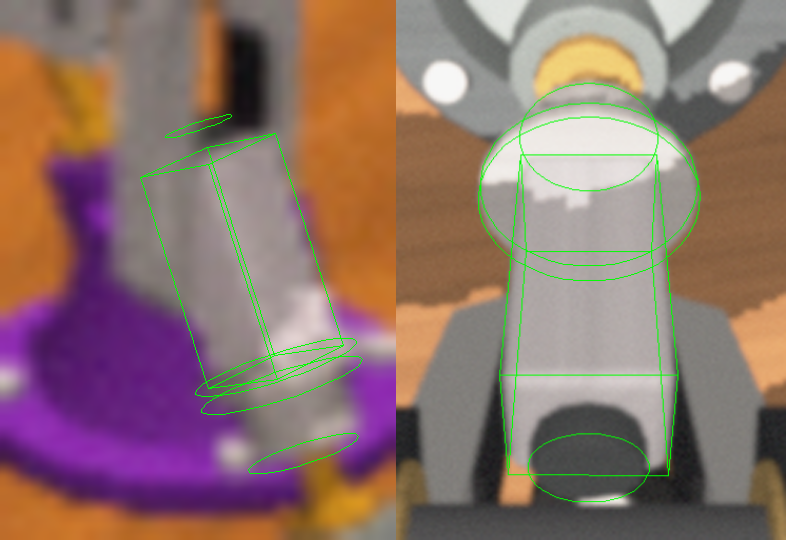

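Call:
servo_tool --targets "10 0 0 0 0; 10 0 0 0 0; 10 0 0.9 0.4 0; 10 0 0.9 0.4 0; 10 0 0 0 0" --newtons 40

```text
time: 18.45
tcp_pos: [0.4556, 0.2583, 0.1309]
eef_rot: [[-0.157, -0.001, 0.988], [-0.988, -0.0, -0.157], [0.0, -1.0, -0.001]]
force: [-1.6, -0.9, 4.8]
opening: 0.275
```

Call:
servo_tool --targets "10 0 0.9 0.4 0; 10 0 0.9 0.5 0; 10 0 0 0 0"

```text
time: 18.75
tcp_pos: [0.4564, 0.2583, 0.1292]
eef_rot: [[-0.157, -0.001, 0.988], [-0.988, 0.0, -0.157], [0.0, -1.0, -0.001]]
force: [-2.0, -0.9, 6.7]
opening: 0.273
```

Call:
servo_tool --targets "10 0 0.9 0.4 0; 10 0 0.9 0.5 0; 10 0 0 0 0"

```text
time: 19.05
tcp_pos: [0.4574, 0.2581, 0.1271]
eef_rot: [[-0.156, -0.001, 0.988], [-0.988, 0.0, -0.156], [0.0, -1.0, -0.001]]
force: [-1.6, -0.7, 4.9]
opening: 0.273
```

Call:
servo_tool --targets "10 0 0.9 0.4 0; 10 0 0.9 0.5 0; 10 0 0 0 0"

```text
time: 19.35
tcp_pos: [0.4586, 0.2578, 0.1245]
eef_rot: [[-0.157, -0.0, 0.988], [-0.988, 0.0, -0.157], [-0.0, -1.0, -0.0]]
force: [-0.7, -0.8, 3.1]
opening: 0.273
```

Call:
servo_tool --targets "10 0 0.9 0.4 0; 10 0 0.9 0.5 0; 10 0 0 0 0"

```text
time: 19.65
tcp_pos: [0.4594, 0.2576, 0.1229]
eef_rot: [[-0.157, -0.001, 0.988], [-0.988, 0.0, -0.157], [0.0, -1.0, -0.001]]
force: [-2.5, -0.7, 4.7]
opening: 0.273
```

Call:
servo_tool --targets "10 0 0.9 0.4 0; 10 0 0 0 0; 10 0 0 0 0"

```text
time: 19.95
tcp_pos: [0.4596, 0.2577, 0.1226]
eef_rot: [[-0.157, -0.001, 0.988], [-0.988, -0.0, -0.157], [0.0, -1.0, -0.001]]
force: [-3.1, -0.7, 7.6]
opening: 0.273
```

Call:
servo_tool --targets "10 0 0.9 0.4 0; 10 0 0 0 0; 10 0 0 0 0; 10 0 0 0 0"

```text
time: 20.35
tcp_pos: [0.4597, 0.2577, 0.1226]
eef_rot: [[-0.157, -0.002, 0.988], [-0.988, -0.0, -0.157], [0.0, -1.0, -0.002]]
force: [-8.0, -2.0, 14.6]
opening: 0.272
```

```bash
python3 ov.py s13 c26; python3 - <<'E'
from h import *
grab('wrist','w13'); print(robot.sense()['force'])
i=cv2.imread('pics/w13.png')[140:320,215:345]; i=cv2.resize(i,None,fx=3.3,fy=3.3,interpolation=cv2.INTER_CUBIC)
j=cv2.imread('pics/s13.png')[145:195,275:305]; j=cv2.resize(j,(356,594),interpolation=cv2.INTER_CUBIC)
cv2.imwrite('pics/c30.png',np.hstack([i,j]))
E
```

```text
20.35 [0.45971688 0.25771225 0.12255704] [-7.9683278  -2.01225548 14.55125318] 0.2719432156220365
G rel tip: h -28.17890424004781 z 29.55704370582514 along a 38.871108601922884 perp(-x) 12.51419927646814 y 0.2870622527633218
[-7.8162762  -0.91396381 13.6111628 ]
```

View pics/c30.png

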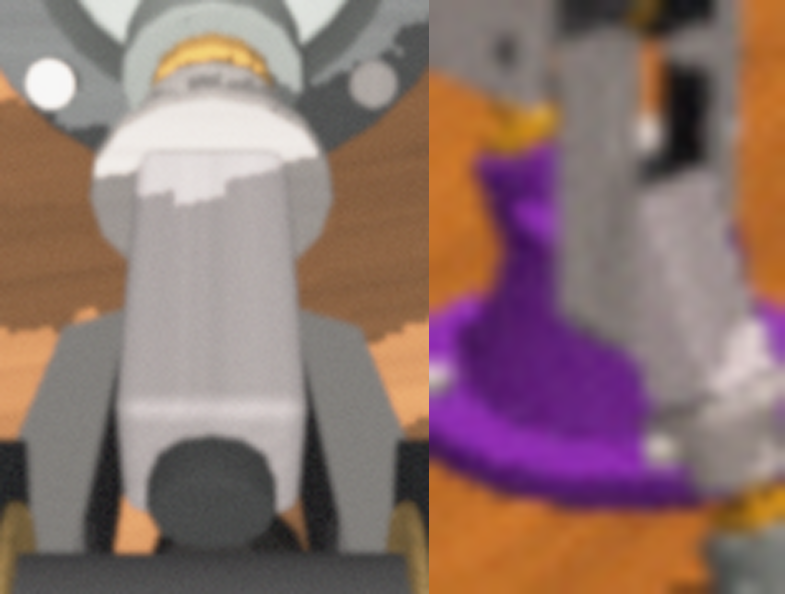

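View pics/s13.png

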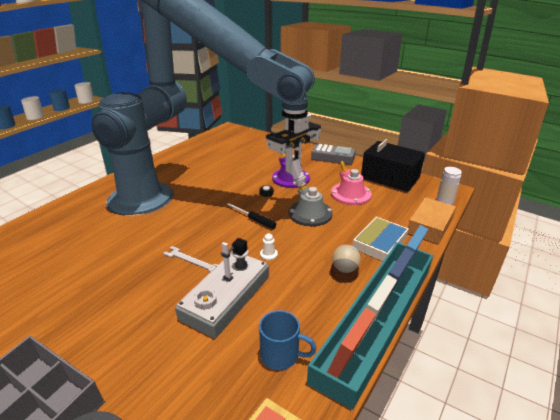

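```bash
python3 - <<'E'
from h import *
s=robot.sense(); print(s['time'],s['force'],s['opening'],np.abs(s['joint_vel']).max()); print(robot.sign_off())
E
```

```text
20.45 [-7.8162762  -0.91396381 13.6111628 ] 0.27072640233204714 0.002488070549182465
the job is handed in; nothing more can be done
None
```

I finished the job and handed it in at 20.45 s. The interface gives no verdict, so everything below comes from my own checks.

- **Gauge rod:** I raised the knob until the disc was level with the pointer in the scene image, to about 1–2 mm. I held it there for about 1.5 s with the coupler parked, then lowered and released it. A later picture shows the rod back down.
- **Coupler off the pump:** I lifted it straight off the dock. The tool can only turn about its own vertical axis, so I hooked the coupler's mouth over the nipple and swung the fingers in an arc, pivoting the coupler in the grip to match the nipple's lean.
- **Press on the hub:** I pushed along the nipple axis on the grey hub; the pink and purple ones are the look-alikes. Net vertical force went from about 9 N to 5.6 N as the nipple snapped. It rose again at the hard stop, after about 10 mm of travel.
- **At hand-in:** the coupler was gripped at about 40 N with the arm at rest. It pressed with roughly 18–19 N, directed close to the nipple axis.

**Checks that disagreed:**
- The two cameras gave the coupler's tilt as 0.45 and 0.48 rad, against 0.45 wanted, so both are within the 0.12 limit.
- They differed by several millimetres on the coupler's height. I relied on the force and the travel for seating.
- The coupler also turned in the fingers about a point near its top rather than at the grasp point, which I corrected for on the way.

In the last scene image the bystanders look unmoved.

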